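# Load and wind up the cheese press

## Robot

A 6-joint arm with a two-finger parallel gripper is mounted at the origin on the work surface. World frame = base frame: x ahead of the robot, y to its left, z up, the work surface at z = 0. Lengths are in mm, angles in rad, forces in N, time in s.
With the tool pointing down it reaches from about 350 to 775 mm from the base axis. Payload 7.3 kg.
Tool frame: the origin (TCP) lies midway between the tips of the shut fingers; the grasp point (between the pads) lies 19 mm behind it; z points along the fingers, y is the direction in which the jaws open and shut (so a half turn about z gives the same grasp; the last joint's range is limited). The gripper opens to 92 mm and grips with 3 to 60 N. Pads are 19 mm wide; open, the fingers measure 130 mm over their backs; the gripper's body (75 mm by 190 mm) begins 47 mm behind the grasp point.
Start: joints at [0.959, 0.342, 1.524, -0, 1.275, -0.146], TCP at [235.788, 469.096, 201.041] pointing down, gripper open.
Joint ranges: [-2.53, 2.53], [-0.77, 2.02], [0.04, 2.7], [-1, 4.14], [0.28, 2.66], [-3.11, 3.11]. Speed limits (rad/s): [2.57, 2.57, 3.14, 3.14, 3.14, 3.14].

## Interface

Orientations are given as [roll, pitch, yaw] about the fixed x, y, z axes, in that order (R = Rz(yaw) Ry(pitch) Rx(roll)).
In Python, from plant import readout, optics, job gives the robot as it stands.
- The arm moves only by the tool drive_tool, never from a script. Its argument "series" is a list of rows, each a list of 4 numbers: the shift along the world's x, y, z in mm, then the turn about the world's z in degrees. A call has 1 to 12 rows; each row shifts and turns the commanded pose from where the row before left it; what a row does not reach is not made up. A row lasts 1/10 s, in which the tool goes at most 50 mm and 8.59 degrees, less where a joint would pass 70% of its speed; a pose out of reach is approached as far as the arm can. A call with a gripper value outside its range is refused whole. "hand" is the closure, from 0 (fully open) to 1 (shut), set as the call begins (left out, the last holds). The fingers move at their own pace and stop on an object; the grip force is fixed at half the most. Time passes only in rows, so rows that do not move let the fingers close. It gives the time, the measured TCP pose, the force and the opening at its end, in the units of the state.
- readout.get_obs(): the state, without advancing time (a new reading comes with each control period).
- optics.capture(name): name is "scene" or "top" or "wrist"; returns a dict with "image" (400x640x3 uint8, blue, green, red), "depth" (400x640 float32, mm along the optical axis (not along the pixel's ray), 0 where there is no reading), "vfov" (degrees; the focal length in pixels is half the picture's height over the tangent of half this angle, whatever the lens; pixels are square), "cx", "cy" (the principal point, pixels), "eye" and "rotation" of the camera in the world. Camera axes: x right, y down, z forward; pixel columns grow to the right and rows downward; lengths in mm; the calibration is good to about 2 mm. The wrist camera is an equidistant fisheye: a pixel r from the principal point sees the ray r / f radians off the axis. A picture is of the moment at which its call begins.
- job.close_job(): hands the job in, once; it reports no verdict.
The state is a dict: "time": time; "joint_positions": joint angles; "dq": joint speeds; "tau": joint torques, N m; "tool_pos": TCP position; "tcp_rot": TCP orientation; "contact_force": force on the tool from outside, world axes, zero at the start; "moment": the same for the moment, N m; "grip_width": finger opening in mm.
Only numpy, scipy, OpenCV 4.12 (cv2) and the standard library are available. Lean on these libraries where they do the work, as an engineer would, in place of code of your own. Each camera call takes 0.05 s, during which the arm holds its last target.

## Task

Get the cheese press going: first clear every red wax chunk off the press bed into the grey scrap tub, then stand all the filled white moulds upright in one row on the bed between its rails, and last wind the red handwheel clockwise until the sprung ram plate has closed the row up and holds it firmly tight against the end stop. Leave the jar, bottle, brush, cup and ripened cheese where they are.

Things in the scene. Friction and masses are not known exactly. Their poses are not given: they have to be found in the camera images.
- bed (a point): top of the press bed, mid-width, at the inner face of the blue end stop. Axes of the fixed press: y along the bed from end stop to ram, gearbox and handwheel; x across; z up. The bed is flat, 30 mm above the table, 285 mm long, between two rails with inner faces 66 mm apart, each 8 mm wide, 12 mm high above the bed
- end_stop: the blue end stop of the press, 22 mm thick, 90 mm wide, its top 55 mm above the bed; origin at table level in the middle of its inner face; axes as bed
- ram: dark steel ram plate, 58 mm wide, 46 mm high, 14 mm thick, lower edge 3 mm above the bed; origin at the middle of its pressing face, which looks at the end stop. It is sprung: two brass pins join it to a blue carriage 12 mm behind it, on a rod out of the gearbox; pressed back it gives up to 12 mm (4 N at first, 28 N when home on the carriage)
- hub (a point): point on the upright axis of the handwheel, level with the middle of the crank handle, 148 mm above the table. The red wheel, 122 mm across, its top 119 mm above the table, lies flat on a blue gearbox 90 x 90 mm, 100 mm high; its axis is 400 mm from the end stop along the bed
- crank_grip (a point): middle of the black upright crank handle on the rim of the handwheel: a freely revolving round grip of 20 mm diameter, 52 mm high, this point 22 mm below its top, 55 mm from the wheel's axis. It can be pinched from above and led round in a circle without turning the gripper
- wheel (a joint): turn of the handwheel, rad, 0 with the ram plate fully back (face 285 mm from the end stop); grows clockwise seen from above; drives carriage and ram plate 7 mm towards the end stop per radian, up to 20 rad. Takes about 5 N at the handle, stays where it is left and holds the ram; at 10 to 15 N at the handle the plate is home on its carriage and the row firmly tight
- tub: grey open scrap tub fixed to the table, 140 x 140 mm, 75 mm high, walls and floor 5 mm; origin at the centre of its underside, x and y along its sides
- board: dark wooden board fixed to the table, 150 (x) x 460 (y) x 20 mm, on which the moulds stand; origin at the centre of its underside
- mould_a: filled white block mould with a wooden lid, 56 mm along its x, 50 mm along its y, 50 mm high, 0.13 to 0.25 kg; origin at the centre of its underside, z up; three or four of them are there. It fits the bed with its x across the rails, 5 mm free on each side
- mould_b: filled white block mould with a wooden lid, 56 mm along its x, 50 mm along its y, 50 mm high, 0.13 to 0.25 kg; origin at the centre of its underside, z up; three or four of them are there. It fits the bed with its x across the rails, 5 mm free on each side
- mould_c: filled white block mould with a wooden lid, 56 mm along its x, 50 mm along its y, 50 mm high, 0.13 to 0.25 kg; origin at the centre of its underside, z up; three or four of them are there. It fits the bed with its x across the rails, 5 mm free on each side
- mould_d: filled white block mould with a wooden lid, 56 mm along its x, 50 mm along its y, 50 mm high, 0.13 to 0.25 kg; origin at the centre of its underside, z up; three or four of them are there. It fits the bed with its x across the rails, 5 mm free on each side
- wax_0: red wax chunk, seven-sided, 33 mm across at its widest (11 mm up), tapering to 24 mm, 28 mm high, about 20 g; origin at the centre of its underside; two or three lie on the press bed
- wax_1: red wax chunk, seven-sided, 33 mm across at its widest (11 mm up), tapering to 24 mm, 28 mm high, about 20 g; origin at the centre of its underside; two or three lie on the press bed
- wax_2: red wax chunk, seven-sided, 33 mm across at its widest (11 mm up), tapering to 24 mm, 28 mm high, about 20 g; origin at the centre of its underside; two or three lie on the press bed
- tomme: small round ripened cheese among the moulds, 62 mm across, 36 mm high; a bystander
- salt_jar: jar with a blue cap, 64 mm across, 85 mm high; a bystander
- brine: amber bottle, 60 mm across, 160 mm high; a bystander
- brush: hand brush 200 mm long lying on the table; a bystander
- cup: blue ceramic cup, 80 mm across, 70 mm high; a bystander

How it is judged:
By the outcome, as a careful person would: the job done as asked, in the order asked, and still so for the second after the job is handed in, with the robot touching nothing.
Of mould_a, mould_b, mould_c, mould_d only 3 to 4 are there at a start; the rules pass over those that are not, and their reading is None.
Of wax_0, wax_1, wax_2 only 2 to 3 are there at a start; the rules pass over those that are not, and their reading is None.
At some moment in a run one of mould_a, mould_b, mould_c, mould_d, wax_0, wax_1, wax_2 may be knocked a few centimetres aside while the robot is not near it.
Once in a run the grip may slacken for a moment while it holds something.
It also fails if it takes over 200 s, if anything falls off the work surface, if the arm or the gripper's body presses on something with over 40 N, if the wrist force passes 120 N, or if a joint passes its speed limit or range.

## Working session

There is one attempt and no reset: what is moved stays moved. The work goes in short steps, Python scripts to look and compute and a tool call to move; the robot and the scene stay as the last step left them, time stands still between calls to the robot, and variables do not carry over. Pictures are saved under pics/ and viewed, and the job is handed in when it is done.

Besides the shell and the picture viewer there is one more tool, called by a JSON object that holds its "op" and its "data". drive_tool: Moves the arm, as the interface text tells. Its arguments: {"type":"object","properties":{"series":{"type":"array"},"hand":{"type":"number"}},"required":["series"]}

```bash
ls; mkdir -p pics; cat > h.py <<'E'
import numpy as np, cv2
from plant import readout, optics, job
def cap(name,fn=None):
    c=optics.capture(name)
    if fn: cv2.imwrite('pics/'+fn,c['image'])
    return c
def world(c,u,v,d=None):
    u=np.asarray(u,float);v=np.asarray(v,float)
    f=200/np.tan(np.radians(c['vfov'])/2)
    if d is None: d=c['depth'][v.astype(int),u.astype(int)]
    p=np.stack([(u-c['cx'])/f*d,(v-c['cy'])/f*d,d],-1)
    return p@np.array(c['rotation']).T+np.array(c['eye'])
def cloud(c):
    v,u=np.mgrid[0:400,0:640]
    return world(c,u.ravel(),v.ravel(),c['depth'].ravel()).reshape(400,640,3)
E
python3 - <<'E'
from h import *
for n in('scene','top'):
    c=cap(n,n+'0.png'); print(n,c['vfov'],c['cx'],c['cy'],c['eye'],c['rotation'])
    np.savez(n+'0.npz',**{k:np.array(v) for k,v in c.items()})
print(readout.get_obs())
E
```

```text
pics
scene 56.9010288368782 318.46636035946955 203.89384843824092 [ 984.74380013 -551.51909843  742.7421064 ] [-2.30406818 -0.00457076  0.68277165]
top 53.09411178619836 319.6905758558145 201.44216435910673 [ 400.81469747   36.25105255 1321.37930944] [-3.04538527 -0.02205132 -1.57979335]
{'time': 0.1, 'joint_positions': array([ 9.59039341e-01,  3.42657628e-01,  1.52490927e+00, -1.29804957e-05,
        1.27538245e+00, -1.46028705e-01]), 'dq': array([-0.00018223, -0.00210497, -0.00163139, -0.00067791, -0.00213511,
        0.00139595]), 'tau': array([ 1.49143874e-03, -4.32007456e+01, -2.44693869e+01,  7.19595887e-02,
        5.27115364e-02, -6.69877636e-05]), 'tool_pos': array([235.53626641, 468.76556044, 200.41636323]), 'tcp_rot': array([-3.14024859e+00, -1.85132033e-04,  2.67586804e+00]), 'contact_force': array([ 0.80764551, -0.03194114, -0.19064856]), 'moment': array([ 0.01918663, -0.03568885, -0.00907256]), 'grip_width': 92.07844117298177}
```

```bash
python3 - <<'E'
s=open('h.py').read()
s=s.replace("@np.array(c['rotation']).T","@R.from_euler('xyz',np.array(c['rotation'])).as_matrix().T").replace("import numpy","from scipy.spatial.transform import Rotation as R\nimport numpy",1)
open('h.py','w').write(s)
E
python3 - <<'E'
from h import *
for n in('scene','top'):
    c=np.load(n+'0.npz'); w=cloud(c); np.save(n+'_w.npy',w)
    print(n,[np.round(w[v,u]) for v,u in((200,320),(380,320),(100,100),(300,500))])
E
```

```text
scene [array([489.,  70.,  42.]), array([ 807., -323.,   43.]), array([-733.,   25.,  -18.]), array([1029.,  756., -749.])]
top [array([533.,   5.,   2.]), array([ 57.,  16., 296.]), array([876., 741.,  -1.]), array([ 201., -579.,    4.])]
```

View pics/top0.png

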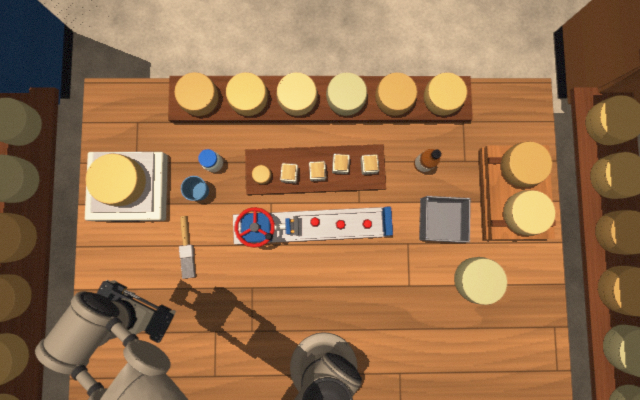

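View pics/scene0.png

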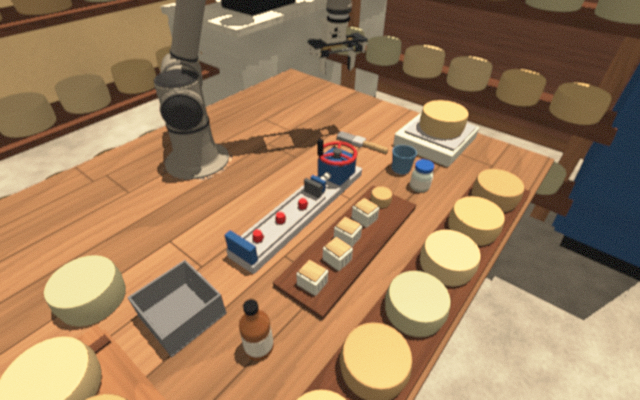

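```bash
cat > meas.py <<'E'
from h import *
def comps(m,mn=15):
    n,l,s,ce=cv2.connectedComponentsWithStats(m.astype(np.uint8))
    return [l==i for i in range(1,n) if s[i,4]>=mn]
def run(c,w):
    im=c['image'];hsv=cv2.cvtColor(im,cv2.COLOR_BGR2HSV);H,S,V=[hsv[...,i].astype(int) for i in range(3)]
    x,y,z=w[...,0],w[...,1],w[...,2]
    reg=(x>330)&(x<800)&(abs(y)<420)
    red=((H<6)|(H>174))&(S>150)&(V>90)&reg
    def show(nm,m,mn=15):
        for k in comps(m&reg,mn):
            vv,uu=np.nonzero(k);p=w[k]
            r=cv2.minAreaRect((p[:,:2]).astype(np.float32))
            print(nm,'n',k.sum(),'uv',uu.mean().round(),vv.mean().round(),'med',np.median(p,0).round(1),'min',p.min(0).round(),'max',p.max(0).round(),'rect',np.round(r[0],1),np.round(r[1]),round(r[2],1))
    show('red',red)
    show('z70',(z>62)&(z<80)&(x>440))
    show('blue',(H>95)&(H<125)&(S>120)&(z>20))
    show('ram',(z>60)&(z<100)&(x>350)&(x<520)&(V<100))
    return show
if __name__=='__main__':
    for n in('top','scene'):
        print(n);run(np.load(n+'0.npz'),np.load(n+'_w.npy'))
E
python3 meas.py
python3 - <<'E'
import cv2
im=cv2.imread('pics/top0.png')[130:260,160:480]
cv2.imwrite('pics/top0c.png',cv2.resize(im,None,fx=2.5,fy=2.5,interpolation=cv2.INTER_CUBIC))
E
```

```text
top
red n 441 uv 253.0 226.0 med [443.8 208.4 117. ] min [383. 149.  -0.] max [502. 263. 172.] rect [442.4 206. ] [114. 119.] 89.5
red n 54 uv 315.0 222.0 med [457.7  25.7  55.9] min [401.  13.  47.] max [ 470.   36. 1321.] rect [435.6  24.5] [22. 70.] 89.1
red n 55 uv 340.0 224.0 med [450.5 -56.4  56.4] min [438. -70.  44.] max [464. -44.  63.] rect [451.5 -57.4] [25. 25.] 59.5
red n 54 uv 367.0 224.0 med [ 450.  -141.8   55.9] min [ 440. -155.   45.] max [ 463. -130.   62.] rect [ 450.8 -142.8] [25. 23.] 72.2
red n 24 uv 262.0 231.0 med [429.1 182.6 116.3] min [419. 165. 110.] max [435. 194. 167.] rect [426.8 180.5] [32.  7.] 60.8
z70 n 35 uv 421.0 162.0 med [ 641.6 -313.4   72.7] min [ 623. -337.   62.] max [ 676. -307.   79.] rect [ 646.7 -318.2] [56. 20.] 18.7
z70 n 27 uv 213.0 163.0 med [640.4 341.4  69.8] min [631. 331.  62.] max [671. 373.  80.] rect [645.4 346.6] [19. 54.] 43.0
z70 n 250 uv 340.0 162.0 med [645.3 -58.7  69.8] min [618. -85.  62.] max [674. -36.  77.] rect [646. -60.] [48. 56.] 88.5
z70 n 243 uv 370.0 163.0 med [ 642.7 -153.3   69.4] min [ 616. -180.   62.] m
[... 4144 characters left out ...]
 80.] rect [451.6 109.2] [14. 42.] 88.5
blue n 495 uv 241.0 247.0 med [ 471.1 -211.8   74.7] min [ 421. -216.   36.] max [ 507. -196.   88.] rect [ 464.1 -206.1] [86. 18.] 2.7
ram n 366 uv 335.0 169.0 med [471.3 164.9  79.2] min [404. 159.  60.] max [490. 246. 100.] rect [465.6 184. ] [115.  60.] 44.9
ram n 139 uv 315.0 185.0 med [456.   79.9  70.4] min [426.  75.  60.] max [479. 115.  83.] rect [450.4  93.1] [53. 37.] 7.7
ram n 161 uv 241.0 248.0 med [ 475.3 -213.1   71.5] min [ 420. -216.   60.] max [ 506. -194.   83.] rect [ 464.2 -212.8] [87. 18.] 13.9
ram n 196 uv 173.0 277.0 med [ 401.6 -359.    65.3] min [ 397. -419.   60.] max [ 519. -323.   74.] rect [ 436.5 -345.1] [150.  73.] 36.3
```

View pics/top0c.png

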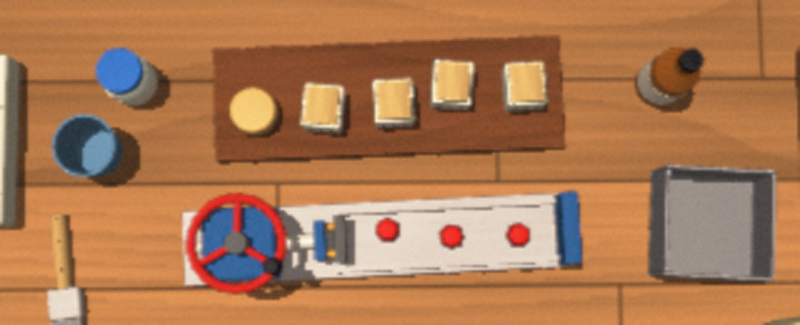

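```bash
python3 - <<'E'
from h import *
for n in('top','scene'):
    c=np.load(n+'0.npz');w=np.load(n+'_w.npy');x,y,z=w[...,0],w[...,1],w[...,2]
    hsv=cv2.cvtColor(c['image'],cv2.COLOR_BGR2HSV);H,S,V=[hsv[...,i].astype(int) for i in range(3)]
    def rect(nm,m):
        p=w[m]; r=cv2.minAreaRect(p[:,:2].astype(np.float32)); print(n,nm,m.sum(),'mean',p.mean(0).round(1),'rect',np.round(r[0],1),np.round(r[1],1),round(r[2],1))
    rect('stop',(z>80)&(z<90)&(y<-180)&(y>-225)&(x>400)&(x<515))
    rect('railsbed',(z>26)&(z<50)&(y<60)&(y>-180)&(x>395)&(x<515))
    red=((H<6)|(H>174))&(S>150)&(V>90)
    rect('wheel',red&(z>108)&(z<125)&(x>370)&(x<520)&(y>130)&(y<280))
    rect('crank',(z>145)&(z<180)&(x>370)&(x<520)&(y>130)&(y<280))
    p=w[(z>145)&(z<180)&(x>370)&(x<520)&(y>130)&(y<280)]; print(p[:,2].max())
    for yy in(-150,-100,0,40):
        m=(abs(y-yy)<12)&(z>38.5)&(z<46)&(x>395)&(x<515)&~red
        if m.sum(): print(' rail',yy,m.sum(),'lo',x[m&(x<450)].mean().round(1) if (m&(x<450)).any() else None,'hi',x[m&(x>460)].mean().round(1) if (m&(x>460)).any() else None)
    rect('tub',(z>65)&(z<80)&(y<-310)&(y>-470)&(x>380)&(x<545))
    rect('tubin',(z>2)&(z<10)&(y<-325)&(y>-450)&(x>395)&(x<530))
    rect('tomme',(z>45)&(z<62)&(y>130)&(y<220)&(x>560)&(x<680))
    print('bedz',np.median(z[(abs(y+100)<12)&(abs(x-453)<15)]),'boardz',np.median(z[(abs(y+15)<8)&(abs(x-580)<15)]))
    # ram face
    m=(z>50)&(z<85)&(x>430)&(x<470)&(y>60)&(y<130)&(V<90); rect('ram',m)
E
```

```text
top stop 196 mean [ 457.8 -202.8   85.1] rect [ 457.9 -203.7] [87.3 22.7] 2.3
top railsbed 1955 mean [452.3 -59.7  33.3] rect [453.1 -60.6] [ 95.9 241.6] 2.4
top wheel 449 mean [443.1 207.4 117.1] rect [443.2 206. ] [113.8 117. ] 89.5
top crank 43 mean [413.3 158.9 168.3] rect [413.5 158.7] [17.7 17.1] 89.4
173.52010662997395
 rail -150 31 lo 422.3 hi 491.9
 rail -100 31 lo 417.9 hi 491.9
 rail 0 37 lo 413.6 hi 487.0
 rail 40 38 lo 415.1 hi 483.2
top tub 362 mean [ 465.4 -393.7   73.2] rect [ 463.8 -392.4] [141.1 140.5] 87.0
top tubin 1046 mean [ 463.3 -398.3    5.7] rect [ 464.7 -388.1] [131.6 125.1] 1.0
top tomme 265 mean [612.4 193.7  55.7] rect [603.2 184. ] [85.8 57.3] 50.3
bedz 30.89457350818725 boardz 19.92396105050034
top ram 5 mean [436.5  81.4  57.9] rect [437.6  88.7] [25.2  9.7] 89.4
scene stop 276 mean [ 463.3 -204.3   85.1] rect [ 461.6 -203.6] [90.  21.7] 2.1
scene railsbed 2003 mean [461.1 -64.2  35. ] rect [456.6 -60.3] [ 92.5 242.6] 2.3
scene wheel 305 mean [454.4 203.9 116.4] rect [445.7 203.2] [114.1 114. ] 53.3
scene crank 70 mean [417.8 156.7 161.3] rect [416.9 158.1] [17.5 21.1] 39.3
171.98871963535578
 rail -150 70 lo 425.5 hi 495.0
 rail -100 55 lo 419.3 hi 493.5
 rail 0 46 lo 415.6 hi 489.6
 rail 40 46 lo 413.9 hi 485.1
scene tub 967 mean [ 470.2 -394.7   72.7] rect [ 465.6 -392.3] [140.4 141.8] 86.5
scene tubin 1784 mean [ 440.1 -389.6    5.6] rect [ 440.4 -387.3] [124.7  85.2] 86.1
scene tomme 260 mean [618.3 189.9  55.2] rect [616.8 192.1] [57.1 55.2] 2.2
bedz 30.958119297374026 boardz 21.052098524828352
scene ram 106 mean [450.6  82.9  65.6] rect [449.2  90.8] [39.8 30.4] 3.2
```

{"op": "drive_tool", "data": {"series": [[18.8,-37.1,2.5,2.4],[18.8,-37.1,2.5,2.4],[18.8,-37.1,2.5,2.4],[18.8,-37.1,2.5,2.4],[18.8,-37.1,2.5,2.4],[18.8,-37.1,2.5,2.4],[18.8,-37.1,2.5,2.4],[18.8,-37.1,2.5,2.4],[18.8,-37.1,0,2.4],[18.8,-37.1,0,2.4],[18.8,-37.1,0,2.5],[18.8,-37.1,0,2.5]], "hand": 0.45}}

```text
time: 1.3
tool_pos: [461.7, 22.2, 220.9]
tcp_rot: [3.141, -0.0, -3.1]
contact_force: [0.6, 0.2, -0.5]
grip_width: 50.4
```

{"op": "drive_tool", "data": {"series": [[0,0,0,0]]}}

```text
time: 1.4
tool_pos: [463.0, 20.0, 220.5]
tcp_rot: [-3.14, 0.0, -3.105]
contact_force: [-0.4, 0.1, -0.4]
grip_width: 50.5
```

```bash
python3 - <<'E'
from h import *
c=cap('wrist','w1.png');np.savez('w1.npz',**{k:np.array(v) for k,v in c.items()})
print(c['vfov'],c['cx'],c['cy'],c['eye'],c['rotation'])
o=readout.get_obs();print(o['tool_pos'],np.degrees(o['tcp_rot']),o['grip_width'],o['contact_force'])
E
```

```text
65.70646984690485 322.6970687659785 195.0875367598882 [381.86865986  17.96539794 405.3991493 ] [2.83725241e+00 2.05928306e-03 1.60618174e+00]
[461.78843912  22.06038853 220.42123717] [ 1.79987603e+02 -6.64960976e-02 -1.77922150e+02] 50.36328300821757 [-0.74686264  0.73484119  0.24418965]
```

View pics/w1.png

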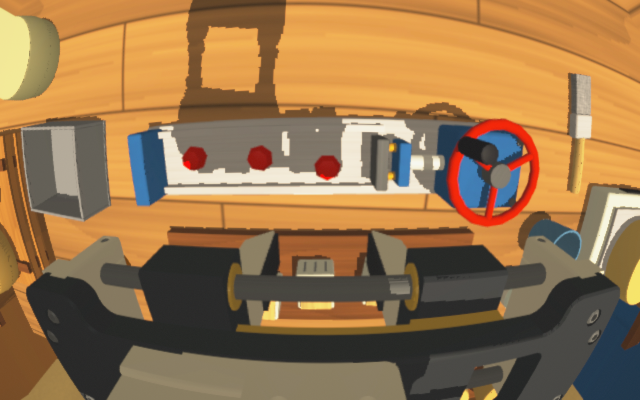

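```bash
cat >> h.py <<'E'
def wcloud(c):
    v,u=np.mgrid[0:400,0:640].astype(float)
    f=200/np.tan(np.radians(float(c['vfov']))/2)
    a=u-c['cx'];b=v-c['cy'];r=np.hypot(a,b)+1e-9;th=r/f
    d=c['depth']; t=np.tan(np.minimum(th,1.5))
    p=np.stack([a/r*t*d,b/r*t*d,d],-1)
    return p@R.from_euler('xyz',np.array(c['rotation'])).as_matrix().T+np.array(c['eye'])
def redm(c):
    hsv=cv2.cvtColor(c['image'],cv2.COLOR_BGR2HSV);H,S,V=[hsv[...,i].astype(int) for i in range(3)]
    return ((H<6)|(H>174))&(S>150)&(V>60)
E
python3 - <<'E'
from h import *
from meas import comps
c=np.load('w1.npz');w=wcloud(c);x,y,z=w[...,0],w[...,1],w[...,2]
for k in comps(redm(c)&(z>38)&(z<75)&(x>400)&(x<500),20):
    p=w[k];q=p[p[:,2]>p[:,2].max()-6];print(k.sum(),p[:,2].max().round(1),'top',((q.min(0)+q.max(0))/2).round(1),'all',((p.min(0)+p.max(0))/2).round(1))
m=(z>80)&(z<90)&(y<-180)&(y>-225)&(x>400)&(x<515);print(cv2.minAreaRect(w[m][:,:2].astype(np.float32)))
m=(z>46)&(z<80)&(y>60)&(y<95)&(x>430)&(x<470);print('ram',w[m].min(0),np.percentile(w[m],10,axis=0))
E
```

```text
425 60.7 top [ 452.1 -140.5   57.7] all [ 451.7 -138.8   49.8]
448 60.2 top [450.6 -55.7  57.3] all [450.3 -56.5  51. ]
456 60.2 top [460.2  25.5  57.2] all [459.7  25.   51.2]
((459.6983642578125, -202.5076904296875), (91.32890319824219, 23.09065818786621), 2.4041826725006104)
ram [430.34505014  75.79571044  46.0631827 ] [433.76841     76.81797009  55.92429613]
```

{"op": "drive_tool", "data": {"series": [[-1,2,-45,0],[0,0,-45,0],[0,0,-40,0],[0,0,-30,0],[0,0,-26,0],[0,0,0,0]]}}

```text
time: 2.05
tool_pos: [457.3, 27.2, 32.4]
tcp_rot: [3.14, -0.007, -3.101]
contact_force: [-0.4, -0.1, 0.4]
grip_width: 50.5
```

{"op": "drive_tool", "data": {"series": [[0,0,0,0],[0,0,0,0],[0,0,0,0],[0,0,0,0]], "hand": 1}}

```text
time: 2.45
tool_pos: [461.1, 25.9, 36.1]
tcp_rot: [-3.141, 0.002, -3.101]
contact_force: [-0.7, 0.5, -0.9]
grip_width: 23.1
```

{"op": "drive_tool", "data": {"series": [[0,0,20,0],[0,0,30,0],[0,-40,30,0],[0,-46,15,0],[0,-46,0,0],[1,-47,0,0],[1,-47,0,0],[1,-47,0,0],[0,-47,0,0],[0,-47,0,0],[0,-42,0,0],[0,0,-10,0]]}}

```text
time: 3.65
tool_pos: [463.3, -389.1, 121.3]
tcp_rot: [-3.136, 0.003, -3.106]
contact_force: [-0.5, -0.9, 0.7]
grip_width: 0.5
```

{"op": "drive_tool", "data": {"series": [[0,0,-25,0],[0,0,-20,0],[0,0,0,0]]}}

```text
time: 3.95
tool_pos: [461.9, -380.9, 72.4]
tcp_rot: [3.137, -0.004, -3.101]
contact_force: [0.3, 0.2, -0.2]
grip_width: 0.4
```

{"op": "drive_tool", "data": {"series": [[0,0,0,0],[0,0,0,0],[0,0,30,0],[0,0,40,0]], "hand": 0.45}}

```text
time: 4.35
tool_pos: [462.9, -382.2, 145.3]
tcp_rot: [3.139, -0.002, -3.101]
contact_force: [1.2, -1.0, 0.2]
grip_width: 27.7
```

```bash
cat > look.py <<'E'
from h import *
from meas import comps
import sys
def wax(tag):
    c=cap('top',tag+'.png');w=cloud(c);z=w[...,2]
    for k in comps(redm(c)&(z>-5)&(z<75)&(w[...,0]>300),8):
        p=w[k];print('wax top',k.sum(),p[:,2].max().round(1),((p.min(0)+p.max(0))/2).round(1),np.median(p,0).round(1))
    c=cap('scene',tag+'s.png');w=cloud(c);z=w[...,2]
    for k in comps(redm(c)&(z>-5)&(z<75)&(w[...,0]>300),8):
        p=w[k];print('wax scene',k.sum(),p[:,2].max().round(1),((p.min(0)+p.max(0))/2).round(1))
if __name__=='__main__': wax(sys.argv[1])
E
python3 look.py a1
```

```text
wax top 54 62.4 [459.3  24.2  54.1] [459.1  22.8  56.7]
wax top 55 64.4 [450.9 -57.1  55.1] [450.5 -56.6  56.6]
wax top 54 61.3 [ 451.6 -142.5   54.2] [ 450.1 -142.    56. ]
wax scene 70 59.8 [464.6  20.8  47.8]
wax scene 81 59.1 [454.5 -60.7  47.5]
wax scene 96 61.6 [ 457.  -146.6   47.9]
```

View pics/a1s.png

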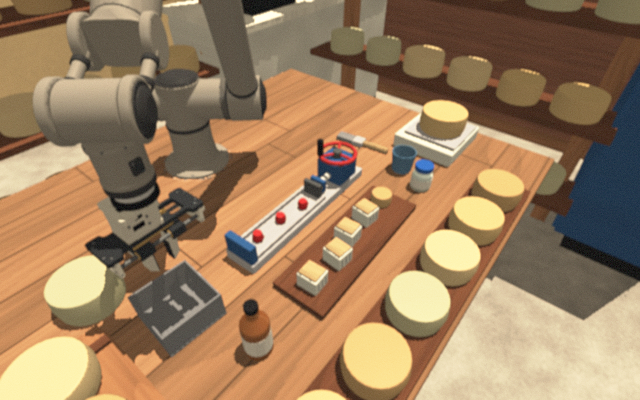

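{"op": "drive_tool", "data": {"series": [[0,46,0,0],[0,46,0,0],[0,46,0,0],[0,46,0,0],[0,46,0,0],[0,46,0,0],[0,46,0,0],[-1,46,0,0],[-1,40,0,0],[-1,0,-40,0],[0,0,-35,0],[0,0,0,0]], "hand": 0.45}}

```text
time: 5.65
tool_pos: [457.7, 25.8, 67.6]
tcp_rot: [3.141, -0.006, -3.1]
contact_force: [-0.3, 0.4, -0.1]
grip_width: 50.6
```

{"op": "drive_tool", "data": {"series": [[0,0,0,0]]}}

```text
time: 5.75
tool_pos: [460.8, 24.9, 71.0]
tcp_rot: [3.142, 0.0, -3.101]
contact_force: [0.1, 0.0, 0.8]
grip_width: 50.5
```

{"op": "drive_tool", "data": {"series": [[0,0,0,0]]}}

```text
time: 5.85
tool_pos: [461.9, 24.5, 71.9]
tcp_rot: [-3.141, 0.004, -3.102]
contact_force: [0.9, -0.9, 0.1]
grip_width: 50.4
```

{"op": "drive_tool", "data": {"series": [[0,0,0,0]]}}

```text
time: 5.95
tool_pos: [461.7, 24.5, 71.8]
tcp_rot: [-3.141, 0.004, -3.102]
contact_force: [0.4, -0.0, 0.5]
grip_width: 50.3
```

{"op": "drive_tool", "data": {"series": [[-1.5,0,-20,0],[0,0,-15,0],[0,0,-5,0],[0,0,0,0],[0,0,0,0],[0,0,0,0]]}}

```text
time: 6.55
tool_pos: [459.6, 24.8, 30.9]
tcp_rot: [-3.141, 0.002, -3.101]
contact_force: [0.5, -0.8, 1.0]
grip_width: 50.6
```

{"op": "drive_tool", "data": {"series": [[0,0,0,0],[0,0,0,0],[0,0,0,0],[0,0,0,0]], "hand": 1}}

```text
time: 6.95
tool_pos: [458.9, 24.9, 30.1]
tcp_rot: [3.142, 0.0, -3.101]
contact_force: [-0.1, -0.4, -0.2]
grip_width: 22.8
```

{"op": "drive_tool", "data": {"series": [[0,0,0,0],[0,0,0,0],[0,0,0,0]]}}

```text
time: 7.25
tool_pos: [460.4, 24.8, 31.7]
tcp_rot: [-3.141, 0.004, -3.101]
contact_force: [-1.3, 1.1, 17.0]
grip_width: 1.9
```

```bash
python3 -c "
from h import *
c=cap('wrist','w2.png');print(readout.get_obs()['grip_width'])"
```

```text
0.6779555161000927
```

View pics/w2.png

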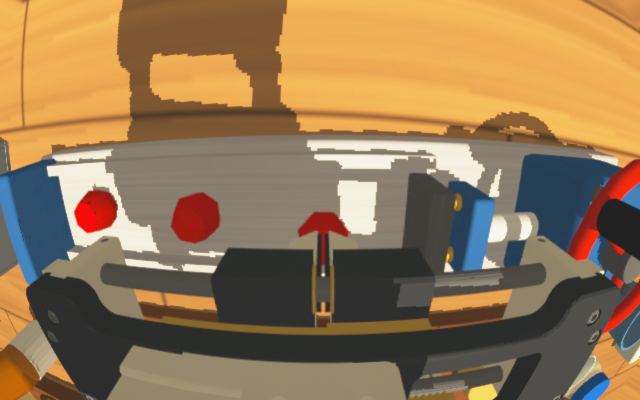

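```bash
python3 - <<'E'
from h import *
from meas import comps
c=cap('wrist');w=wcloud(c);x,y,z=w[...,0],w[...,1],w[...,2]
for k in comps(redm(c)&(z>32)&(z<75)&(x>400)&(x<500),20):
    p=w[k];print(k.sum(),p.min(0).round(1),p.max(0).round(1))
print('finger', [w[v,323].round(0) for v in (236,245,260,300)])
E
python3 look.py a2
```

```text
1349 [ 437.  -152.6   32.2] [ 466.  -124.8   60.1]
1846 [435.4 -67.6  32.3] [464.4 -41.2  60.3]
856 [445.2  10.   32.4] [471.4  40.7  60.2]
finger [array([452.,  25.,  60.]), array([458.,  25.,  59.]), array([469.,  26.,  57.]), array([435.,  25., 141.])]
wax top 54 62.3 [ 451.6 -142.7   54.3] [ 450.1 -141.9   55.5]
wax scene 52 58.1 [465.8  18.8  45.5]
wax scene 86 60.1 [456.2 -60.5  47.8]
wax scene 105 60.1 [ 455.5 -144.    47.7]
```

{"op": "drive_tool", "data": {"series": [[0,0,4,0],[0,0,0,0],[0,0,0,0],[0,0,0,0]]}}

```text
time: 7.85
tool_pos: [458.6, 24.9, 33.7]
tcp_rot: [3.141, -0.001, -3.101]
contact_force: [0.5, -0.3, -0.4]
grip_width: 0.7
```

```bash
python3 - <<'E'
from h import *
c=cap('scene','s3.png')
im=c['image'][120:280,180:420];cv2.imwrite('pics/s3c.png',cv2.resize(im,None,fx=3,fy=3))
print(readout.get_obs()['tool_pos'])
E
```

```text
[458.63179552  24.91648876  33.7293432 ]
```

View pics/s3c.png

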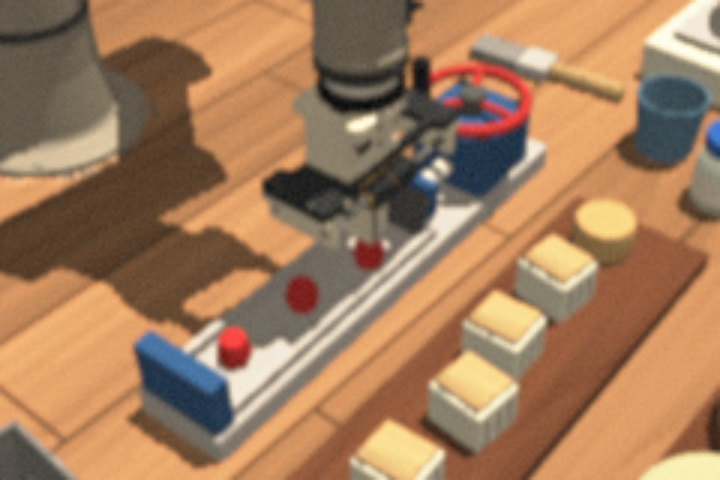

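{"op": "drive_tool", "data": {"series": [[0,0,30,0],[0,0,30,0],[0,0,0,0],[0,0,0,0],[0,0,0,0],[0,0,0,0]], "hand": 0.45}}

```text
time: 8.5
tool_pos: [458.1, 25.0, 93.0]
tcp_rot: [3.141, -0.002, -3.101]
contact_force: [-0.3, 0.4, 0.3]
grip_width: 43.9
```

```bash
python3 - <<'E'
from h import *
print(readout.get_obs()['tool_pos'])
c=cap('scene','s4.png');w=cloud(c)
im=c['image'][120:280,180:420];cv2.imwrite('pics/s4c.png',cv2.resize(im,None,fx=3,fy=3))
x,y,z=w[...,0],w[...,1],w[...,2]
m=(abs(y-25)<80)&(abs(x-460)<40)&(z>65)&(z<220)
for a in range(60,220,8):
    k=m&(z>=a)&(z<a+8)
    if k.any(): print(a,k.sum(),w[k].min(0).round(),w[k].max(0).round())
E
```

```text
[458.12908677  24.96703411  93.01173621]
60 13 [424.  76.  65.] [476. 105.  68.]
68 52 [425.  75.  68.] [479. 105.  76.]
76 77 [423.  75.  76.] [478. 104.  83.]
116 11 [453.   1. 120.] [469.  53. 124.]
124 22 [449.  -4. 125.] [471.  61. 132.]
132 37 [453. -15. 132.] [473.  62. 140.]
140 37 [454. -13. 140.] [472.  66. 148.]
148 38 [457. -14. 148.] [471.  65. 156.]
156 35 [455. -15. 156.] [473.  66. 164.]
164 28 [448. -16. 164.] [472.  66. 172.]
172 12 [450. -14. 172.] [472.  66. 179.]
180 9 [457. -53. 181.] [497.  52. 187.]
188 63 [432. -53. 188.] [498. 105. 196.]
196 141 [432. -55. 196.] [500. 105. 204.]
204 149 [433. -54. 204.] [499. 105. 212.]
212 42 [448. -52. 212.] [498. 102. 220.]
```

View pics/s4c.png

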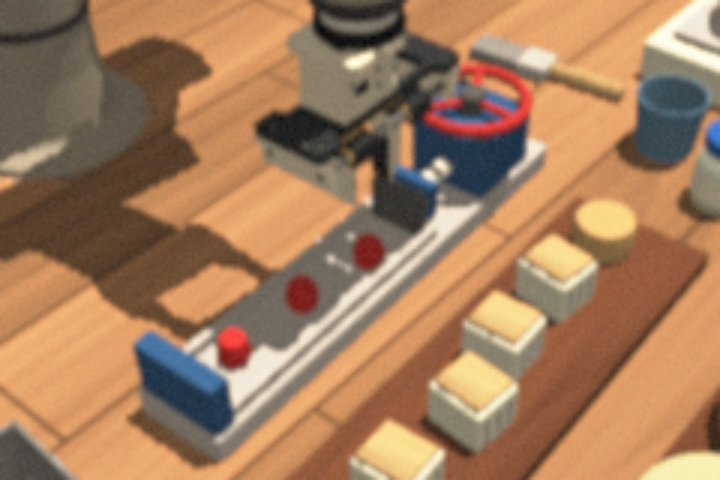

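{"op": "drive_tool", "data": {"series": [[1,0,-25,0],[0,0,-25,0],[0,0,-15,0],[0,0,-10,0],[0,0,-5,0],[0,0,0,0],[0,0,0,0],[0,0,0,0]], "hand": 0.45}}

```text
time: 9.35
tool_pos: [460.4, 24.8, 14.7]
tcp_rot: [-3.141, 0.001, -3.101]
contact_force: [0.4, -0.3, 0.6]
grip_width: 50.9
```

```bash
python3 - <<'E'
from h import *
o=readout.get_obs();print(o['tool_pos'],o['contact_force'])
c=cap('scene','s5.png');w=cloud(c)
im=c['image'][120:280,180:420];cv2.imwrite('pics/s5c.png',cv2.resize(im,None,fx=3,fy=3))
E
```

```text
[460.44587516  24.83835487  14.70519199] [ 0.37138395 -0.31577833  0.55225835]
```

View pics/s5c.png

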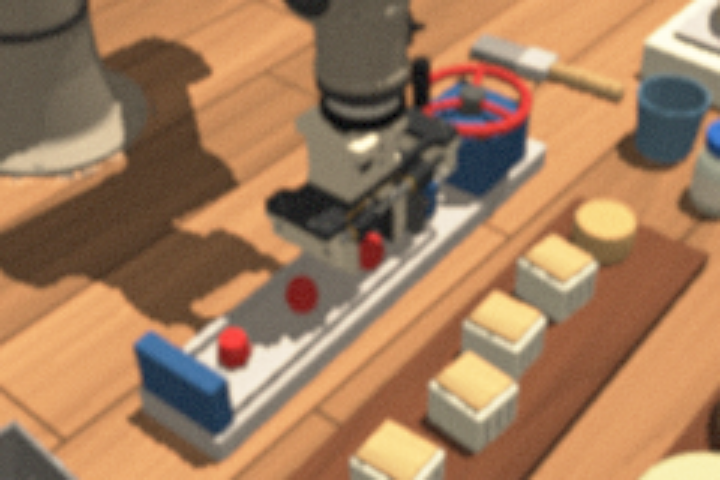

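{"op": "drive_tool", "data": {"series": [[0,0,-6,0],[0,0,0,0],[0,0,0,0]]}}

```text
time: 9.7
tool_pos: [459.7, 24.9, 7.9]
tcp_rot: [3.141, -0.0, -3.101]
contact_force: [0.4, -0.7, 0.3]
grip_width: 50.6
```

{"op": "drive_tool", "data": {"series": [[0,0,0,0],[0,0,0,0],[0,0,0,0],[0,0,0,0],[0,0,0,0]], "hand": 1}}

```text
time: 10.2
tool_pos: [460.0, 24.9, 8.1]
tcp_rot: [3.142, 0.0, -3.101]
contact_force: [-0.1, -0.3, 0.4]
grip_width: 30.1
```

{"op": "drive_tool", "data": {"series": [[0,0,15,0],[0,0,25,0],[0,0,30,0],[0,-15,15,0],[0,-35,0,0],[0,-45,0,0],[0,-45,0,0],[1,-45,0,0],[1,-45,0,0],[1,-45,0,0],[1,-45,0,0],[1,-45,0,0]]}}

```text
time: 11.4
tool_pos: [464.5, -341.9, 93.0]
tcp_rot: [3.141, -0.0, -3.102]
contact_force: [0.6, 0.0, -0.4]
grip_width: 30.1
```

{"op": "drive_tool", "data": {"series": [[0,-35,0,0],[0,-20,0,0],[0,0,-25,0],[0,0,-25,0],[0,0,-10,0],[0,0,0,0],[0,0,0,0]]}}

```text
time: 12.1
tool_pos: [465.3, -395.3, 33.8]
tcp_rot: [-3.141, 0.001, -3.101]
contact_force: [-0.5, 0.6, 0.7]
grip_width: 30.4
```

{"op": "drive_tool", "data": {"series": [[0,0,0,0],[0,0,0,0],[0,0,0,0],[0,0,0,0],[0,0,20,0],[0,0,20,0],[0,0,20,0],[0,0,0,0]], "hand": 0.45}}

```text
time: 12.9
tool_pos: [466.2, -396.5, 96.0]
tcp_rot: [-3.137, 0.004, -3.101]
contact_force: [1.0, -0.3, 0.2]
grip_width: 50.7
```

```bash
python3 look.py a3
```

```text
wax top 55 63.1 [450.8 -56.9  55.5] [450.6 -56.6  56.2]
wax top 54 63.7 [ 451.7 -142.5   56. ] [ 451.4 -141.9   56. ]
wax scene 84 60.9 [454.6 -60.5  47. ]
wax scene 92 59.5 [ 456.4 -146.5   48.3]
wax scene 162 35.0 [ 470.7 -398.    20.3]
```

{"op": "drive_tool", "data": {"series": [[-2,40,0,0],[-3,45,0,0],[-3,45,0,0],[-3,45,0,0],[-2,45,0,0],[-1,34,0,0],[0,0,0,0],[0,0,0,0],[0,0,0,0],[0,0,0,0]], "hand": 0.5}}

```text
time: 14.0
tool_pos: [450.9, -142.2, 92.7]
tcp_rot: [3.141, -0.0, -3.103]
contact_force: [0.1, -0.1, 0.5]
grip_width: 45.7
```

{"op": "drive_tool", "data": {"series": [[1,0,-25,0],[0,0,-25,0],[0,0,-20,0],[0,0,-10,0],[0,0,-5,0],[0,0,0,0],[0,0,0,0],[0,0,0,0]]}}

```text
time: 14.8
tool_pos: [452.5, -141.4, 8.9]
tcp_rot: [-3.141, 0.002, -3.101]
contact_force: [-0.4, -0.5, 0.3]
grip_width: 45.7
```

{"op": "drive_tool", "data": {"series": [[0,0,0,0],[0,0,0,0],[0,0,0,0],[0,0,0,0],[0,0,0,0]], "hand": 1}}

```text
time: 15.3
tool_pos: [452.1, -141.2, 8.4]
tcp_rot: [-3.141, 0.001, -3.101]
contact_force: [-0.1, 1.0, 5.5]
grip_width: 30.6
```

{"op": "drive_tool", "data": {"series": [[0,0,15,0],[0,0,25,0],[0,0,30,0],[0,0,25,0],[-2,-35,0,0],[-3,-45,0,0],[-3,-45,0,0],[-3,-45,0,0],[-3,-45,0,0],[-3,-24,0,0],[0,0,0,0],[0,0,0,0]]}}

```text
time: 16.5
tool_pos: [434.4, -379.7, 102.3]
tcp_rot: [3.14, -0.001, -3.102]
contact_force: [0.4, 0.2, -0.6]
grip_width: 30.4
```

{"op": "drive_tool", "data": {"series": [[0,0,-25,0],[0,0,-25,0],[0,0,-20,0],[0,0,0,0],[0,0,0,0]]}}

```text
time: 17.0
tool_pos: [435.2, -379.0, 33.4]
tcp_rot: [3.141, -0.0, -3.1]
contact_force: [0.2, 0.1, 0.2]
grip_width: 30.6
```

{"op": "drive_tool", "data": {"series": [[0,0,0,0],[0,0,0,0],[0,0,0,0],[0,0,0,0],[0,0,20,0],[0,0,20,0],[0,0,20,0],[0,0,0,0]], "hand": 0.5}}

```text
time: 17.8
tool_pos: [436.1, -381.6, 95.9]
tcp_rot: [-3.137, 0.004, -3.101]
contact_force: [0.7, -0.6, -0.1]
grip_width: 45.5
```

```bash
python3 look.py a4
```

```text
wax top 55 63.4 [450.9 -56.9  54.3] [450.5 -56.7  56. ]
wax scene 82 59.6 [454.  -61.7  46.6]
wax scene 306 36.5 [ 454.9 -389.2   20.6]
```

{"op": "drive_tool", "data": {"series": [[2,40,0,0],[2,45,0,0],[2,45,0,0],[2,45,0,0],[2,45,0,0],[2,45,0,0],[2,35,0,0],[2,23,0,0],[0,0,0,0],[0,0,0,0],[0,0,0,0],[0,0,0,0]], "hand": 0.45}}

```text
time: 19.1
tool_pos: [450.8, -58.1, 92.7]
tcp_rot: [3.141, -0.0, -3.103]
contact_force: [-0.0, 0.3, 0.0]
grip_width: 50.7
```

{"op": "drive_tool", "data": {"series": [[0,0,-25,0],[0,0,-25,0],[0,0,-20,0],[0,0,-10,0],[0,0,-5,0],[0,0,0,0],[0,0,0,0],[0,0,0,0]]}}

```text
time: 19.9
tool_pos: [451.5, -57.3, 8.8]
tcp_rot: [-3.141, 0.002, -3.101]
contact_force: [0.4, 0.6, 0.3]
grip_width: 50.3
```

{"op": "drive_tool", "data": {"series": [[0,0,0,0],[0,0,0,0],[0,0,0,0],[0,0,0,0],[0,0,0,0]], "hand": 1}}

```text
time: 20.4
tool_pos: [451.0, -57.1, 8.3]
tcp_rot: [3.142, 0.0, -3.101]
contact_force: [-0.6, 0.8, 3.2]
grip_width: 30.7
```

Place it at about (497,-390).

{"op": "drive_tool", "data": {"series": [[0,0,15,0],[0,0,25,0],[0,0,30,0],[0,-20,25,0],[6,-45,0,0],[6,-45,0,0],[6,-45,0,0],[6,-45,0,0],[6,-45,0,0],[6,-45,0,0],[6,-30,0,0],[4,-13,0,0]]}}

```text
time: 21.6
tool_pos: [496.4, -393.2, 102.3]
tcp_rot: [-3.141, -0.0, -3.104]
contact_force: [0.7, 0.3, -0.8]
grip_width: 32.3
```

{"op": "drive_tool", "data": {"series": [[0,0,0,0],[0,0,0,0],[0,0,-25,0],[0,0,-25,0],[0,0,-20,0],[0,0,0,0],[0,0,0,0]]}}

```text
time: 22.3
tool_pos: [497.1, -389.2, 33.6]
tcp_rot: [3.141, -0.0, -3.1]
contact_force: [0.5, -0.1, 0.0]
grip_width: 30.8
```

{"op": "drive_tool", "data": {"series": [[0,0,0,0],[0,0,0,0],[0,0,0,0],[0,0,0,0],[0,0,20,0],[0,0,30,0],[0,0,30,0],[0,0,0,0]], "hand": 0.5}}

```text
time: 23.1
tool_pos: [498.9, -392.1, 118.0]
tcp_rot: [-3.135, 0.006, -3.101]
contact_force: [0.9, 0.4, 0.6]
grip_width: 45.7
```

```bash
python3 look.py a5; cat > mold.py <<'E'
from h import *
from meas import comps
def moulds(tag=None):
    out=[]
    for n in('top','scene'):
        c=cap(n,tag and tag+n[0]+'.png');w=cloud(c);x,y,z=w[...,0],w[...,1],w[...,2]
        for k in comps((z>60)&(z<90)&(x>400)&(x<720)&(y>-230)&(y<150),100):
            p=w[k];r=cv2.minAreaRect(p[:,:2].astype(np.float32));s=r[1];a=r[2]
            if max(s)>62: continue
            if s[0]<s[1]: a-=90
            print(n,k.sum(),'ctr',np.round(r[0],1),'size',np.round(s,1),'xang',round(a,1),'ztop',np.percentile(p[:,2],95).round(1))
moulds('m1')
E
python3 mold.py
```

```text
wax top 31 38.9 [ 461.9 -393.5   25.9] [ 462.5 -390.7   31.1]
wax top 38 38.2 [ 436.3 -373.8   27.4] [ 439.1 -372.3   28.3]
wax scene 329 35.6 [ 461.8 -390.6   21.1]
top 265 ctr [646.3 -60.1] size [48.3 55.7] xang -1.2 ztop 74.1
top 258 ctr [ 644.1 -153.6] size [55.1 49.1] xang 4.3 ztop 73.8
top 265 ctr [622.8  15.5] size [55.7 49.9] xang 4.3 ztop 74.4
top 268 ctr [616.3 106.4] size [49.8 56.4] xang -5.2 ztop 73.8
scene 292 ctr [619.7 105.3] size [47.5 54.1] xang -4.9 ztop 72.9
scene 331 ctr [624.8  15.5] size [55.9 51.2] xang 2.4 ztop 72.3
scene 384 ctr [647.8 -60.5] size [49.  55.5] xang -3.7 ztop 72.4
scene 455 ctr [ 646.2 -153.9] size [56.6 50.8] xang 5.5 ztop 72.4
```

View pics/a5s.png

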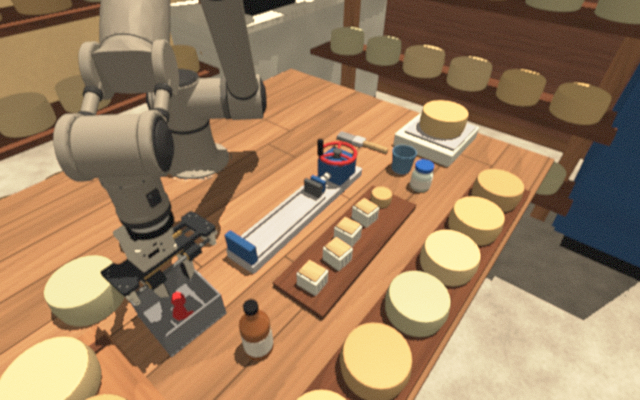

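{"op": "drive_tool", "data": {"series": [[-4,20,0,-8],[-4,20,0,-8],[0,20,0,-8],[0,20,0,-8],[0,20,0,-8],[0,20,0,-8],[0,20,0,-8],[0,20,0,-8],[10,20,0,-8],[15,20,0,-8],[20,19,0,-7.8],[20,18,0,0]], "hand": 0.13}}

```text
time: 24.5
tool_pos: [553.7, -151.9, 111.8]
tcp_rot: [-3.139, -0.001, 1.646]
contact_force: [-0.8, -1.0, -0.1]
grip_width: 79.9
```

{"op": "drive_tool", "data": {"series": [[30,0,0,0],[30,0,0,0],[20,0,0,0],[8,0,0,0],[0,0,0,0],[0,0,0,0],[0,0,0,0]]}}

```text
time: 25.2
tool_pos: [640.9, -153.2, 112.9]
tcp_rot: [-3.141, -0.0, 1.649]
contact_force: [-0.0, -0.8, -0.1]
grip_width: 79.6
```

```bash
python3 - <<'E'
from h import *
o=readout.get_obs();print(o['tool_pos'],np.degrees(o['tcp_rot']),o['joint_positions'])
c=cap('wrist','w3.png')
E
python3 look.py a6
```

```text
[ 640.87506771 -153.22023651  112.9454406 ] [-1.79951064e+02 -1.67465194e-02  9.44883154e+01] [-3.50833336e-01  6.59900957e-01  1.23828345e+00 -9.46255100e-05
  1.24430651e+00 -4.29138955e-01]
wax top 61 38.4 [ 498.5 -393.2   21.8] [ 498.4 -387.    29.4]
wax top 60 37.6 [ 465.6 -395.    27.1] [ 465.  -393.5   30.7]
wax top 60 37.5 [ 436.2 -377.1   28.5] [ 435.9 -376.5   29.8]
wax scene 328 35.9 [ 463.6 -389.5   19.4]
```

View pics/w3.png

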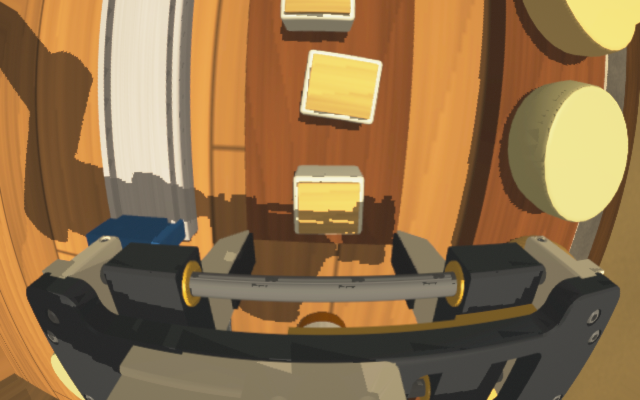

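{"op": "drive_tool", "data": {"series": [[4,0,-30,0],[0,0,-30,0],[0,0,-20,0],[0,0,-14,0],[0,0,-8,0],[0,0,0,0],[0,0,0,0],[0,0,0,0]]}}

```text
time: 26.15
tool_pos: [646.7, -153.4, 12.4]
tcp_rot: [3.139, 0.001, 1.65]
contact_force: [-0.3, -0.1, -0.1]
grip_width: 80.1
```

{"op": "drive_tool", "data": {"series": [[0,0,0,0],[0,0,0,0],[0,0,0,0],[0,0,0,0],[0,0,0,0],[0,0,0,0]], "hand": 1}}

```text
time: 26.75
tool_pos: [645.9, -153.2, 11.3]
tcp_rot: [3.141, 0.0, 1.65]
contact_force: [-0.6, -0.1, 2.1]
grip_width: 55.7
```

{"op": "drive_tool", "data": {"series": [[0,0,20,0],[0,0,25,0],[-10,0,15,0],[-30,-1,0,-0.5],[-40,-2,0,-0.5],[-40,-2,0,-0.5],[-35,-1,0,-0.7],[-22,-1,0,0],[-10,0,0,0],[0,0,0,0],[0,0,0,0],[0,0,0,0]]}}

```text
time: 27.95
tool_pos: [460.2, -160.3, 71.0]
tcp_rot: [3.141, 0.0, 1.612]
contact_force: [0.7, -0.3, -2.9]
grip_width: 55.9
```

```bash
python3 - <<'E'
from h import *
o=readout.get_obs();print(o['tool_pos'],np.degrees(o['tcp_rot']),o['grip_width'])
c=cap('wrist','w4.png');np.savez('w4.npz',**{k:np.array(v) for k,v in c.items()})
E
```

```text
[ 460.17741499 -160.31196854   71.00633669] [1.79939728e+02 2.61633050e-02 9.23379745e+01] 55.8866818863659
```

View pics/w4.png

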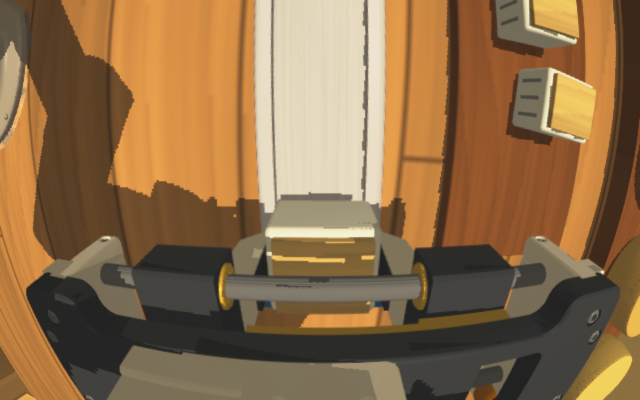

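```bash
python3 - <<'E'
from h import *
c=np.load('w4.npz');w=wcloud(c);x,y,z=w[...,0],w[...,1],w[...,2]
for y0 in range(-110,80,20):
    s=(abs(y-y0)<8)&(x>390)&(x<520)
    r=s&(z>36)&(z<48); lo=x[r&(x<455)];hi=x[r&(x>455)]
    if len(lo)>5 and len(hi)>5: print(y0,len(lo),np.percentile(lo,[5,50,95]).round(1),np.percentile(hi,[5,50,95]).round(1),'ctr',((np.median(lo)+np.median(hi))/2).round(1),'bedz',np.median(z[s&(abs(x-455)<15)]).round(1))
m=(z>60)&(z<110)&(abs(y+160)<60)&(abs(x-460)<26.5)
E
```

```text
-110 293 [415.7 419.6 423.4] [489.1 492.7 496.9] ctr 456.2 bedz 31.2
-90 298 [414.4 418.6 422.3] [487.9 491.6 495.7] ctr 455.1 bedz 31.2
-70 299 [413.9 417.9 421.6] [487.4 490.9 494.9] ctr 454.4 bedz 31.2
-50 304 [413.1 417.2 420.7] [486.7 490.1 494.1] ctr 453.6 bedz 31.2
-30 286 [412.1 416.2 419.9] [485.6 489.3 493.4] ctr 452.7 bedz 31.2
-10 207 [411.3 415.6 419.2] [484.9 488.7 492.4] ctr 452.2 bedz 31.1
```

{"op": "drive_tool", "data": {"series": [[-2,0,-20,0],[0,0,-15,0],[0,0,-8,0],[0,0,-3,0],[0,0,0,0],[0,0,0,0],[0,0,0,0]]}}

```text
time: 28.7
tool_pos: [457.4, -160.3, 25.6]
tcp_rot: [3.14, 0.001, 1.611]
contact_force: [0.2, 1.4, -2.6]
grip_width: 55.9
```

{"op": "drive_tool", "data": {"series": [[0,0,-2,0],[0,0,0,0],[0,0,0,0],[0,0,0,0]]}}

```text
time: 29.1
tool_pos: [456.9, -160.1, 23.1]
tcp_rot: [3.141, 0.0, 1.611]
contact_force: [0.2, 0.1, -1.6]
grip_width: 56.1
```

{"op": "drive_tool", "data": {"series": [[0.8,0,-1.5,0],[0,0,0,0],[0,0,0,0]]}}

```text
time: 29.4
tool_pos: [457.7, -160.1, 21.4]
tcp_rot: [-3.142, -0.0, 1.611]
contact_force: [0.6, -0.3, -2.0]
grip_width: 55.9
```

{"op": "drive_tool", "data": {"series": [[0,0,0,0],[0,0,0,0],[0,0,0,0],[0,0,0,0],[0,0,0,0],[0,0,30,0],[0,0,35,0],[0,0,30,0],[0,0,0,0],[0,0,0,0]], "hand": 0.2}}

```text
time: 30.4
tool_pos: [457.8, -160.2, 116.9]
tcp_rot: [3.14, 0.001, 1.611]
contact_force: [-0.3, -0.3, -0.2]
grip_width: 73.3
```

```bash
sed -i "s/^moulds('m1')//" mold.py; echo "
import sys
if __name__=='__main__': moulds(sys.argv[1])" >> mold.py; python3 mold.py m2
```

```text
top 262 ctr [646.3 -60.1] size [48.4 55.8] xang -1.0 ztop 74.3
top 265 ctr [622.8  15.5] size [55.3 49.3] xang 4.0 ztop 74.3
top 268 ctr [616.4 106.2] size [49.3 56.3] xang -6.7 ztop 73.9
top 137 ctr [444.1 123. ] size [48. 51.] xang -79.9 ztop 79.4
scene 290 ctr [618.9 104.9] size [49.1 54.2] xang -4.9 ztop 72.6
scene 330 ctr [624.6  14.9] size [56.9 48.5] xang 2.6 ztop 72.4
scene 384 ctr [648.2 -60.9] size [51.3 54.9] xang -4.2 ztop 72.6
```

View pics/m2s.png

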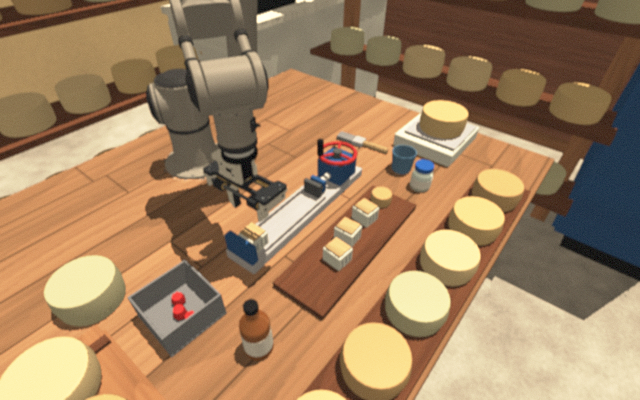

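{"op": "drive_tool", "data": {"series": [[20,15,0,-1.2],[30,20,0,-1.2],[35,25,0,-1.2],[35,20,0,-1.2],[35,15,0,0],[24,5,0,0],[10,0,0,0],[0,0,0,0],[0,0,0,0],[0,0,0,0]], "hand": 0.13}}

```text
time: 31.5
tool_pos: [645.7, -60.3, 115.9]
tcp_rot: [-3.14, -0.0, 1.527]
contact_force: [-1.8, -0.0, 0.8]
grip_width: 80.0
```

{"op": "drive_tool", "data": {"series": [[0,0,-30,0],[0,0,-30,0],[0,0,-20,0],[0,0,-15,0],[0,0,-8,0],[0,0,0,0],[0,0,0,0],[0,0,0,0]]}}

```text
time: 32.3
tool_pos: [647.5, -60.3, 14.9]
tcp_rot: [3.139, 0.0, 1.527]
contact_force: [0.4, 0.9, -0.3]
grip_width: 80.0
```

{"op": "drive_tool", "data": {"series": [[0,0,-3,0],[0,0,0,0],[0,0,0,0]]}}

```text
time: 32.6
tool_pos: [646.7, -60.1, 10.7]
tcp_rot: [3.141, 0.0, 1.527]
contact_force: [0.1, 1.4, -0.9]
grip_width: 80.2
```

{"op": "drive_tool", "data": {"series": [[0,0,0,0],[0,0,0,0],[0,0,0,0],[0,0,0,0],[0,0,0,0],[0,0,0,0]], "hand": 1}}

```text
time: 33.2
tool_pos: [646.7, -60.1, 10.6]
tcp_rot: [3.141, 0.0, 1.527]
contact_force: [0.7, -0.4, -0.5]
grip_width: 55.9
```

{"op": "drive_tool", "data": {"series": [[0,0,20,0],[0,0,25,0],[-10,0,15,0],[-30,-8,0,1.2],[-40,-10,0,1.2],[-40,-10,0,1.2],[-35,-10,0,1.2],[-24,-6,0,0],[-12,0,0,0],[0,0,0,0],[0,0,0,0],[0,0,0,0]]}}

```text
time: 34.4
tool_pos: [456.7, -104.2, 70.6]
tcp_rot: [3.141, 0.0, 1.612]
contact_force: [0.0, 0.4, -2.2]
grip_width: 56.3
```

{"op": "drive_tool", "data": {"series": [[0,0,-20,0],[0,0,-15,0],[0,0,-8,0],[0,0,-3,0],[0,0,0,0],[0,0,0,0],[0,0,0,0]]}}

```text
time: 35.1
tool_pos: [456.2, -104.3, 25.1]
tcp_rot: [3.14, 0.001, 1.611]
contact_force: [-0.5, 0.6, -2.5]
grip_width: 56.1
```

{"op": "drive_tool", "data": {"series": [[0,0,-3,0],[0,0,-0.8,0],[0,0,0,0],[0,0,0,0]]}}

```text
time: 35.5
tool_pos: [455.7, -104.1, 20.8]
tcp_rot: [3.142, -0.0, 1.611]
contact_force: [-0.5, 0.6, -2.2]
grip_width: 56.4
```

{"op": "drive_tool", "data": {"series": [[0,0,0,0],[0,0,0,0],[0,0,0,0],[0,0,0,0],[0,0,0,0],[0,0,30,0],[0,0,35,0],[0,0,30,0],[20,15,0,0],[20,15,0,0],[0,0,0,0],[0,0,0,0]], "hand": 0.2}}

```text
time: 36.7
tool_pos: [495.3, -73.9, 115.4]
tcp_rot: [-3.141, -0.0, 1.612]
contact_force: [0.7, -0.7, -0.5]
grip_width: 73.1
```

```bash
python3 mold.py m3
```

```text
top 257 ctr [622.7  15.6] size [55.7 49.7] xang 4.3 ztop 74.5
top 270 ctr [616.6 106.5] size [49.4 56. ] xang -5.4 ztop 74.1
scene 290 ctr [619.2 105. ] size [49.2 55.3] xang -5.2 ztop 72.6
scene 331 ctr [624.7  15.5] size [56.3 50.1] xang 3.5 ztop 72.6
```

View pics/m3s.png

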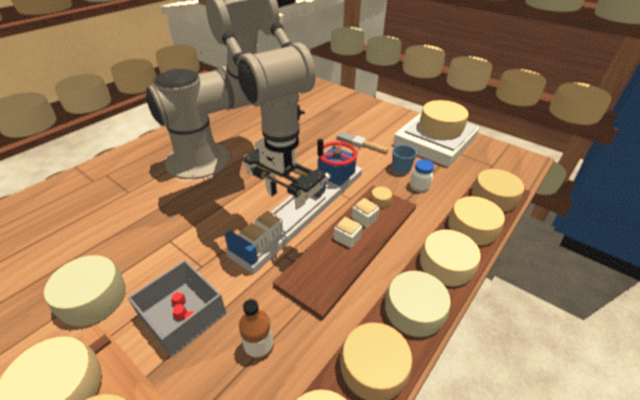

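{"op": "drive_tool", "data": {"series": [[20,15,0,0.8],[25,20,0,0.7],[30,20,0,0],[30,20,0,0],[18,10,0,0],[5.5,4.4,0,0],[0,0,0,0],[0,0,0,0],[0,0,0,0]], "hand": 0.13}}

```text
time: 37.7
tool_pos: [623.2, 14.4, 115.9]
tcp_rot: [-3.141, 0.0, 1.636]
contact_force: [-0.1, -0.3, -0.2]
grip_width: 80.1
```

{"op": "drive_tool", "data": {"series": [[0,0,-30,0],[0,0,-30,0],[0,0,-20,0],[0,0,-15,0],[0,0,-9,0],[0,0,0,0],[0,0,0,0],[0,0,0,0]]}}

```text
time: 38.5
tool_pos: [624.9, 15.1, 12.9]
tcp_rot: [3.14, 0.0, 1.637]
contact_force: [0.1, -0.4, 0.1]
grip_width: 79.9
```

{"op": "drive_tool", "data": {"series": [[0,0,0,0],[0,0,0,0],[0,0,0,0],[0,0,0,0],[0,0,0,0],[0,0,0,0]], "hand": 1}}

```text
time: 39.1
tool_pos: [624.2, 15.3, 11.9]
tcp_rot: [3.141, 0.0, 1.637]
contact_force: [0.1, -0.0, 2.2]
grip_width: 55.8
```

{"op": "drive_tool", "data": {"series": [[0,0,20,0],[0,0,25,0],[-10,-5,15,0],[-30,-13,0,-0.5],[-35,-13,0,-0.5],[-35,-13,0,-0.5],[-30,-10,0,0],[-20,-6,0,0],[-11,-3.3,0,0],[0,0,0,0],[0,0,0,0],[0,0,0,0]]}}

```text
time: 40.3
tool_pos: [454.4, -47.9, 71.8]
tcp_rot: [3.14, 0.0, 1.612]
contact_force: [-0.5, -0.8, -2.4]
grip_width: 55.7
```

{"op": "drive_tool", "data": {"series": [[0,0,-20,0],[0,0,-15,0],[0,0,-8,0],[0,0,-3,0],[0,0,-2,0],[0,0,0,0],[0,0,0,0],[0,0,0,0]]}}

```text
time: 41.1
tool_pos: [453.5, -48.1, 24.2]
tcp_rot: [3.141, 0.0, 1.611]
contact_force: [-0.2, 1.3, -1.3]
grip_width: 55.6
```

{"op": "drive_tool", "data": {"series": [[0,0,-2,0],[0,0,0,0],[0,0,0,0]]}}

```text
time: 41.4
tool_pos: [453.5, -48.1, 21.9]
tcp_rot: [3.141, 0.0, 1.611]
contact_force: [1.1, 0.0, 0.6]
grip_width: 55.8
```

{"op": "drive_tool", "data": {"series": [[0,0,0,0],[0,0,0,0],[0,0,0,0],[0,0,0,0],[0,0,0,0],[0,0,30,0],[0,0,35,0],[0,0,30,0],[20,15,0,0],[20,15,0,0],[0,0,0,0],[0,0,0,0]], "hand": 0.2}}

```text
time: 42.6
tool_pos: [492.7, -17.8, 116.4]
tcp_rot: [-3.141, -0.0, 1.612]
contact_force: [-0.2, -0.3, 0.2]
grip_width: 73.5
```

```bash
python3 mold.py m4
```

```text
top 267 ctr [617.3 106.4] size [49.9 55.3] xang -5.2 ztop 74.5
top 294 ctr [ 457.  -160.5] size [52.3 53.4] xang -0.1 ztop 84.1
scene 289 ctr [619.3 105.6] size [51.2 53.3] xang -4.8 ztop 72.5
```

View pics/m4s.png

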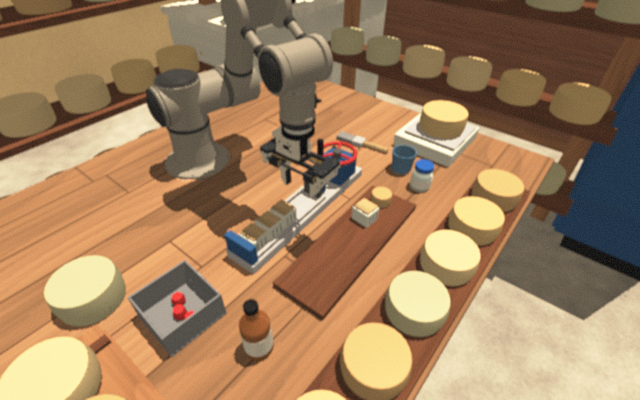

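{"op": "drive_tool", "data": {"series": [[18,18,0,-2.4],[25,25,0,-2.5],[30,28,0,-2.4],[30,28,0,0],[18,18,0,0],[5,6.6,0,0],[0,0,0,0],[0,0,0,0],[0,0,0,0]], "hand": 0.13}}

```text
time: 43.6
tool_pos: [618.4, 104.4, 116.9]
tcp_rot: [-3.141, 0.0, 1.482]
contact_force: [-1.0, -0.2, 0.5]
grip_width: 79.8
```

{"op": "drive_tool", "data": {"series": [[0,0,-30,0],[0,0,-30,0],[0,0,-20,0],[0,0,-15,0],[0,0,-9,0],[0,0,0,0],[0,0,0,0],[0,0,0,0]]}}

```text
time: 44.4
tool_pos: [619.9, 105.5, 14.0]
tcp_rot: [3.139, -0.0, 1.484]
contact_force: [-1.7, -0.4, -0.2]
grip_width: 79.9
```

{"op": "drive_tool", "data": {"series": [[0,0,0,0],[0,0,0,0],[0,0,0,0],[0,0,0,0],[0,0,0,0],[0,0,0,0]], "hand": 1}}

```text
time: 45.0
tool_pos: [619.0, 105.7, 12.9]
tcp_rot: [-3.141, -0.0, 1.484]
contact_force: [-2.8, 0.1, 2.2]
grip_width: 55.9
```

{"op": "drive_tool", "data": {"series": [[0,0,20,0],[0,0,25,0],[-10,-5,15,0],[-30,-18,0,2.4],[-35,-22,0,2.5],[-35,-22,0,2.4],[-28,-15,0,0],[-20,-10,0,0],[-10,-5.7,0,0],[0,0,0,0],[0,0,0,0],[0,0,0,0]]}}

```text
time: 46.2
tool_pos: [452.4, 8.2, 72.8]
tcp_rot: [3.14, 0.0, 1.612]
contact_force: [-0.1, 0.5, -1.9]
grip_width: 55.8
```

{"op": "drive_tool", "data": {"series": [[0,0,-20,0],[0,0,-15,0],[0,0,-8,0],[0,0,-3,0],[0,0,-2,0],[0,0,0,0],[0,0,0,0],[0,0,0,0]]}}

```text
time: 47.0
tool_pos: [451.5, 7.8, 25.2]
tcp_rot: [3.141, 0.0, 1.611]
contact_force: [0.7, 0.0, -2.5]
grip_width: 55.5
```

{"op": "drive_tool", "data": {"series": [[0,0,-2.5,0],[0,0,0,0],[0,0,0,0]]}}

```text
time: 47.3
tool_pos: [451.7, 7.8, 22.8]
tcp_rot: [3.14, 0.0, 1.611]
contact_force: [-1.6, -0.2, 6.3]
grip_width: 55.6
```

{"op": "drive_tool", "data": {"series": [[0,0,0,0],[0,0,0,0],[0,0,0,0],[0,0,0,0],[0,0,0,0],[0,0,30,0],[0,0,35,0],[0,0,30,0],[-20,0,20,0],[-20,0,20,0],[0,0,0,0],[0,0,0,0]], "hand": 0.2}}

```text
time: 48.5
tool_pos: [411.7, 7.8, 157.3]
tcp_rot: [3.14, 0.0, 1.611]
contact_force: [0.0, -0.3, -0.0]
grip_width: 73.4
```

{"op": "drive_tool", "data": {"series": [[-30,0,20,0],[0,0,20,0],[0,0,0,0],[0,0,0,0]]}}

```text
time: 48.9
tool_pos: [381.7, 7.8, 196.4]
tcp_rot: [-3.141, -0.0, 1.611]
contact_force: [-0.4, -0.7, -0.4]
grip_width: 73.1
```

```bash
python3 - <<'E'
from h import *
for n in('top','scene'):
    c=cap(n,'m5'+n[0]+'.png');w=cloud(c);x,y,z=w[...,0],w[...,1],w[...,2]
    for yy in (-160,-104,-48,8):
        m=(z>62)&(z<90)&(abs(y-yy)<27)&(abs(x-454)<45);p=w[m];print(n,yy,m.sum(),p.min(0).round(),p.max(0).round())
    m=(z>148)&(z<180)&(x>370)&(x<520)&(y>140)&(y<280);p=w[m];print('crank',m.sum(),((p.min(0)+p.max(0))/2).round(1),p[:,2].max()); 
    m=redm(c)&(z>108)&(z<125)&(x>370)&(x<520)&(y>130)&(y<280);r=cv2.minEnclosingCircle(w[m][:,:2].astype(np.float32));print('wheel',r)
    a,b=(190,150) if n=='top' else (220,110)
    cv2.imwrite('pics/m5%sc.png'%n[0],cv2.resize(c['image'][b:b+140,a:a+210],None,fx=3.8,fy=3.8))
print(readout.get_obs()['tool_pos'])
E
```

```text
top -160 292 [ 430. -186.   63.] [ 484. -135.   86.]
top -104 283 [ 428. -128.   66.] [481. -80.  86.]
top -48 162 [428. -71.  68.] [481. -39.  86.]Traceback (most recent call last):
  File "<stdin>", line 5, in <module>
    return umr_minimum(a, axis, None, out, keepdims, initial, where)
ValueError: zero-size array to reduction operation minimum which has no identity
```

```bash
cat > chk.py <<'E'
from h import *
import sys
t=sys.argv[1]
for n in('top','scene'):
    c=cap(n,t+n[0]+'.png');w=cloud(c);x,y,z=w[...,0],w[...,1],w[...,2]
    for yy in (-160,-104,-48,8):
        m=(z>62)&(z<90)&(abs(y-yy)<27)&(abs(x-454)<45);p=w[m]
        if len(p): print(n,yy,m.sum(),p.min(0).round(),p.max(0).round())
    m=(z>148)&(z<180)&(x>370)&(x<520)&(y>140)&(y<280);p=w[m]
    if len(p): print('crank',m.sum(),((p.min(0)+p.max(0))/2).round(1),p[:,2].max()); 
    m=redm(c)&(z>108)&(z<125)&(x>370)&(x<520)&(y>130)&(y<280);p=w[m]
    if len(p): r=cv2.minEnclosingCircle(w[m][:,:2].astype(np.float32));print('wheel',r)
    a,b=(190,150) if n=='top' else (220,110)
    cv2.imwrite('pics/%s%sc.png'%(t,n[0]),cv2.resize(c['image'][b:b+140,a:a+210],None,fx=3.8,fy=3.8))
print(readout.get_obs()['tool_pos'])
E
python3 chk.py m6
```

```text
top -160 292 [ 430. -187.   63.] [ 484. -135.   87.]
top -104 283 [ 427. -128.   65.] [481. -78.  85.]
top -48 162 [428. -71.  68.] [481. -39.  87.]
crank 44 [413.6 158.2 162. ] 174.77708617858502
wheel ((441.6857604980469, 205.7832489013672), 60.0001220703125)
scene -160 392 [ 431. -186.   62.] [ 487. -135.   84.]
scene -104 385 [ 431. -129.   62.] [486. -80.  84.]
scene -48 351 [428. -73.  62.] [484. -21.  84.]
scene 8 316 [426. -16.  62.] [482.  34.  84.]
crank 66 [416.2 158.4 160.4] 172.7211998546212
wheel ((446.2156982421875, 205.73150634765625), 60.08024978637695)
[380.97929875   7.97696804 195.97948992]
```

View pics/m6sc.png

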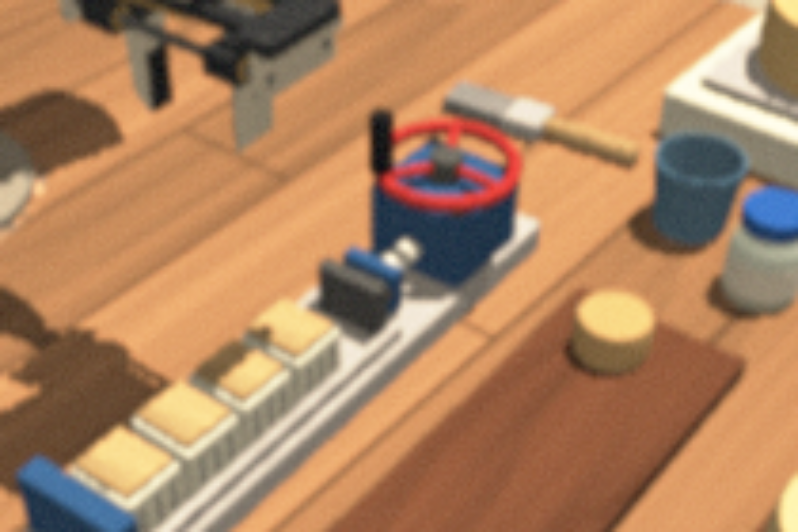

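{"op": "drive_tool", "data": {"series": [[5,25,0,0],[8,40,0,0],[10,40,0,0],[7,30,0,0],[3.6,16,0,0],[0,0,0,0],[0,0,0,0],[0,0,0,0],[0,0,0,0]], "hand": 0.45}}

```text
time: 49.95
tool_pos: [414.7, 158.0, 197.1]
tcp_rot: [-3.141, 0.0, 1.61]
contact_force: [0.0, 0.0, -0.7]
grip_width: 50.7
```

```bash
python3 - <<'E'
from h import *
print(readout.get_obs()['tool_pos'])
c=cap('wrist','w5.png');w=wcloud(c);x,y,z=w[...,0],w[...,1],w[...,2]
m=(z>150)&(z<185)&(x>390)&(x<440)&(y>135)&(y<185);p=w[m];print(m.sum(),p.min(0),p.max(0)) if m.any() else 0
m=redm(c)&(z>108)&(z<125)&(x>370)&(x<520)&(y>130)&(y<280);print(cv2.minEnclosingCircle(w[m][:,:2].astype(np.float32)))
E
```

```text
[414.68958491 158.02993639 197.13572984]
689 [403.71106919 151.56173782 150.10380127] [423.69251134 170.65676706 173.21699674]
((442.34063720703125, 207.51104736328125), 59.968299865722656)
```

View pics/w5.png

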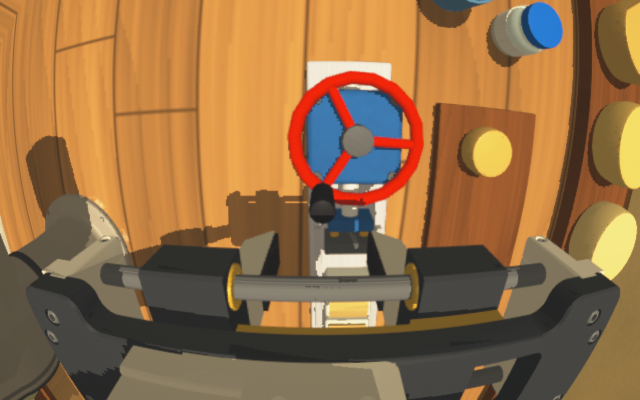

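{"op": "drive_tool", "data": {"series": [[0,1.5,-25,0],[0,0,-30,0],[0,0,-20,0],[0,0,-12,0],[0,0,-6,0],[0,0,0,0],[0,0,0,0],[0,0,0,0]]}}

```text
time: 50.8
tool_pos: [415.4, 160.4, 105.0]
tcp_rot: [3.14, -0.0, 1.611]
contact_force: [0.9, -0.3, 0.6]
grip_width: 50.2
```

{"op": "drive_tool", "data": {"series": [[0,0,0,0],[0,0,0,0],[0,0,0,0],[0,0,0,0],[0,0,0,0],[0,0,0,0],[0,0,0,0]], "hand": 1}}

```text
time: 51.5
tool_pos: [414.4, 160.3, 104.3]
tcp_rot: [-3.141, 0.0, 1.611]
contact_force: [-3.1, -0.7, 3.8]
grip_width: 19.5
```

```bash
cat > wind.py <<'E'
import numpy as np,sys
hx,hy,x,y,step,n=map(float,sys.argv[1:7])
r=55
a0=np.arctan2(y-hy,x-hx); px,py=x,y; rows=[]
for i in range(1,int(n)+1):
    a=a0-np.radians(step*i); tx,ty=hx+r*np.cos(a),hy+r*np.sin(a)
    d=np.round([tx-px,ty-py],1); px+=d[0];py+=d[1]; rows.append([float(d[0]),float(d[1]),0,0])
print(np.degrees(a0),rows,px.round(1),py.round(1))
E
python3 wind.py 443.5 206.5 414.4 160.3 10 6
```

```text
-122.20560060923484 [[-7.8, 5.5, 0, 0], [-6.6, 7.0, 0, 0], [-5.2, 8.1, 0, 0], [-3.7, 8.8, 0, 0], [-2.1, 9.3, 0, 0], [-0.5, 9.6, 0, 0]] 388.5 208.6
```

{"op": "drive_tool", "data": {"series": [[-7.8,5.5,0,0],[-6.6,7.0,0,0],[-5.2,8.1,0,0],[-3.7,8.8,0,0],[-2.1,9.3,0,0],[-0.5,9.6,0,0],[0,0,0,0],[0,0,0,0]]}}

```text
time: 52.3
tool_pos: [387.5, 209.3, 104.3]
tcp_rot: [-3.14, -0.001, 1.611]
contact_force: [-5.7, 2.1, 5.7]
grip_width: 19.1
```

```bash
python3 wind.py 443 206.5 388.3 208.8 12 12;python3 wind.py 443 206.5 426.6 154 12 12; python3 wind.py 443 206.5 388.3 208.8 12 30
```

```text
177.5922721597289 [[1.4, 11.4, 0, 0], [4.0, 10.8, 0, 0], [6.2, 9.7, 0, 0], [8.0, 8.2, 0, 0], [9.6, 6.3, 0, 0], [10.7, 4.3, 0, 0], [11.4, 1.9, 0, 0], [11.4, -0.5, 0, 0], [11.2, -2.9, 0, 0], [10.3, -5.1, 0, 0], [9.0, -7.1, 0, 0], [7.3, -8.9, 0, 0]] 488.8 236.9
-107.34781034349683 [[-10.6, 4.6, 0, 0], [-9.3, 6.6, 0, 0], [-7.8, 8.5, 0, 0], [-5.9, 9.9, 0, 0], [-3.7, 10.9, 0, 0], [-1.3, 11.4, 0, 0], [1.1, 11.4, 0, 0], [3.4, 11.0, 0, 0], [5.6, 10.0, 0, 0], [7.6, 8.7, 0, 0], [9.3, 6.8, 0, 0], [10.4, 4.8, 0, 0]] 425.4 258.6
177.5922721597289 [[1.4, 11.4, 0, 0], [4.0, 10.8, 0, 0], [6.2, 9.7, 0, 0], [8.0, 8.2, 0, 0], [9.6, 6.3, 0, 0], [10.7, 4.3, 0, 0], [11.4, 1.9, 0, 0], [11.4, -0.5, 0, 0], [11.2, -2.9, 0, 0], [10.3, -5.1, 0, 0], [9.0, -7.1, 0, 0], [7.3, -8.9, 0, 0], [5.3, -10.2, 0, 0], [3.1, -11.0, 0, 0], [0.8, -11.5, 0, 0], [-1.7, -11.4, 0, 0], [-4.0, -10.8, 0, 0], [-6.2, -9.7, 0, 0], [-8.0, -8.2, 0, 0], [-9.6, -6.3, 0, 0], [-10.7, -4.3, 0, 0], [-11.4, -1.9, 0, 0], [-11.4, 0.5, 0, 0], [-11.2, 2.9, 0, 0], [-10.3, 5.1, 0, 0], [-9.0, 7.1, 0, 0], [-7.3, 8.9, 0, 0], [-5.3, 10.2, 0, 0], [-3.1, 11.0, 0, 0], [-0.8, 11.5, 0, 0]] 388.0 208.8
```

{"op": "drive_tool", "data": {"series": [[1.4,11.4,0,0],[4.0,10.8,0,0],[6.2,9.7,0,0],[8.0,8.2,0,0],[9.6,6.3,0,0],[10.7,4.3,0,0],[11.4,1.9,0,0],[11.4,-0.5,0,0],[11.2,-2.9,0,0],[10.3,-5.1,0,0]]}}

```text
time: 53.3
tool_pos: [472.5, 253.8, 104.3]
tcp_rot: [-3.14, -0.001, 1.612]
contact_force: [-5.9, 0.7, 4.7]
grip_width: 19.8
```

{"op": "drive_tool", "data": {"series": [[9.0,-7.1,0,0],[7.3,-8.9,0,0],[5.3,-10.2,0,0],[3.1,-11.0,0,0],[0.8,-11.5,0,0],[-1.7,-11.4,0,0],[-4.0,-10.8,0,0],[-6.2,-9.7,0,0],[-8.0,-8.2,0,0],[-9.6,-6.3,0,0]]}}

```text
time: 54.3
tool_pos: [469.2, 159.4, 104.3]
tcp_rot: [3.14, -0.003, 1.61]
contact_force: [0.3, 10.8, -0.1]
grip_width: 19.3
```

{"op": "drive_tool", "data": {"series": [[-10.7,-4.3,0,0],[-11.4,-1.9,0,0],[-11.4,0.5,0,0],[-11.2,2.9,0,0],[-10.3,5.1,0,0],[-9.0,7.1,0,0],[-7.3,8.9,0,0],[-5.3,10.2,0,0],[-3.1,11.0,0,0],[-0.8,11.5,0,0],[0,0,0,0],[0,0,0,0]]}}

```text
time: 55.5
tool_pos: [387.6, 209.6, 104.2]
tcp_rot: [-3.14, -0.002, 1.611]
contact_force: [-5.9, 4.5, 5.0]
grip_width: 19.5
```

```bash
python3 chk.py n1; python3 mold.py n1x
```

```text
top -160 290 [ 430. -186.   63.] [ 484. -135.   87.]
top -104 287 [ 428. -128.   67.] [481. -80.  87.]
top -48 302 [425. -74.  66.] [481. -21.  87.]
top 8 306 [422. -18.  63.] [479.  32.  89.]
wheel ((443.3593444824219, 203.64071655273438), 59.63923645019531)
scene -160 392 [ 432. -186.   62.] [ 488. -135.   84.]
scene -104 383 [ 432. -129.   62.] [486. -79.  84.]
scene -48 348 [428. -75.  63.] [485. -21.  84.]
scene 8 328 [420. -19.  62.] [482.  35.  84.]
crank 154 [394.2 209.8 163.9] 179.83538917307953
wheel ((443.7183532714844, 205.28102111816406), 60.52388381958008)
[387.56941935 209.53130208 104.27386757]
top 289 ctr [ 457.1 -160.6] size [55.7 50.2] xang 2.5 ztop 84.0
top 290 ctr [ 454.2 -103. ] size [49.5 53.3] xang -0.2 ztop 83.8
```

View pics/n1sc.png

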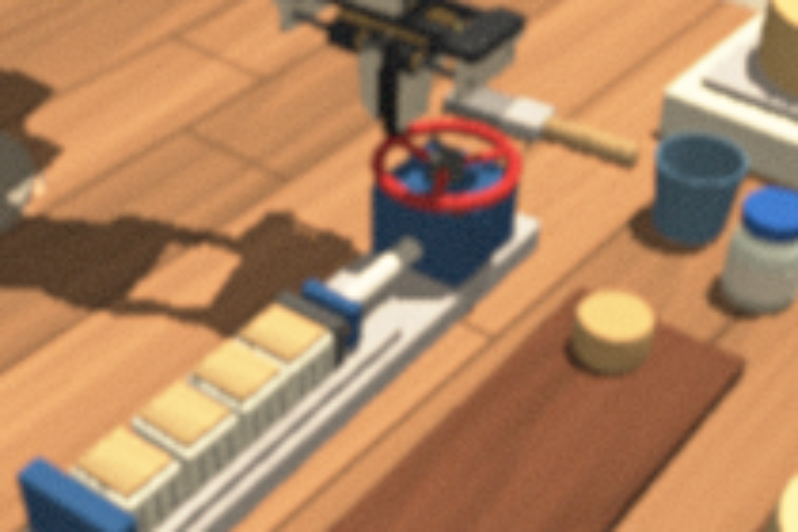

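{"op": "drive_tool", "data": {"series": [[1.4,11.4,0,0],[4.0,10.8,0,0],[6.2,9.7,0,0],[8.0,8.2,0,0],[9.6,6.3,0,0],[10.7,4.3,0,0],[11.4,1.9,0,0],[11.4,-0.5,0,0],[11.2,-2.9,0,0],[10.3,-5.1,0,0]]}}

```text
time: 56.7
tool_pos: [472.6, 253.7, 104.3]
tcp_rot: [-3.141, -0.002, 1.612]
contact_force: [-6.8, 2.8, 5.6]
grip_width: 19.4
```

```bash
python3 chk.py n2
```

```text
top -160 297 [ 430. -187.   68.] [ 484. -133.   86.]
top -104 306 [ 428. -130.   66.] [484. -78.  87.]
top -48 304 [425. -74.  66.] [481. -21.  86.]
top 8 257 [422. -18.  62.] [479.  32.  88.]
wheel ((441.82611083984375, 204.7784423828125), 60.078304290771484)
scene -160 414 [ 431. -187.   62.] [ 488. -133.   85.]
scene -104 374 [ 429. -131.   62.] [487. -77.  84.]
scene -48 336 [428. -75.  62.] [484. -21.  84.]
scene 8 256 [423. -19.  63.] [482.  26.  84.]
crank 193 [475.5 252.4 163.9] 179.80202388124314
wheel ((445.57025146484375, 204.77841186523438), 59.12593078613281)
[474.17786324 252.61807047 104.30105222]
```

View pics/n2sc.png

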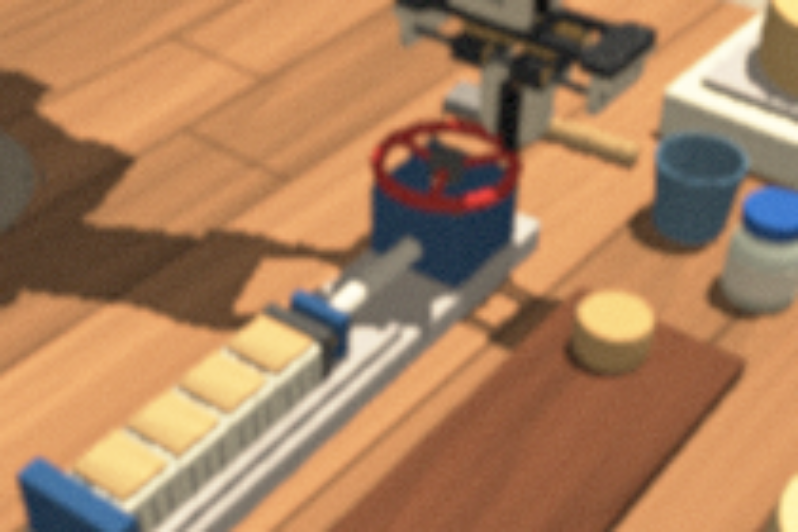

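Row is closing up neatly. Continue.

{"op": "drive_tool", "data": {"series": [[9.0,-7.1,0,0],[7.3,-8.9,0,0],[5.3,-10.2,0,0],[3.1,-11.0,0,0],[0.8,-11.5,0,0],[-1.7,-11.4,0,0],[-4.0,-10.8,0,0],[-6.2,-9.7,0,0],[-8.0,-8.2,0,0],[-9.6,-6.3,0,0]]}}

```text
time: 57.8
tool_pos: [469.5, 159.5, 104.3]
tcp_rot: [3.138, -0.004, 1.61]
contact_force: [2.1, 12.5, -2.4]
grip_width: 19.1
```

{"op": "drive_tool", "data": {"series": [[-10.7,-4.3,0,0],[-11.4,-1.9,0,0],[-11.4,0.5,0,0],[-11.2,2.9,0,0]]}}

```text
time: 58.2
tool_pos: [437.9, 154.4, 105.3]
tcp_rot: [3.112, 0.0, 1.611]
contact_force: [56.3, -3.3, -35.6]
grip_width: 19.5
```

```bash
python3 chk.py n3
```

```text
top -160 307 [ 430. -187.   67.] [ 484. -133.   88.]
top -104 308 [ 428. -131.   67.] [484. -77.  87.]
top -48 304 [425. -74.  67.] [482. -21.  90.]
top 8 295 [422. -18.  68.] [479.  32.  87.]
wheel ((496.2288818359375, 220.221923828125), 17.002239227294922)
scene -160 412 [ 431. -187.   62.] [ 488. -133.   84.]
scene -104 369 [ 429. -131.   62.] [487. -77.  84.]
scene -48 335 [426. -75.  63.] [484. -21.  84.]
scene 8 277 [422. -19.  63.] [482.  32.  84.]
crank 197 [437.4 154.5 164. ] 179.761223996073
wheel ((446.4381103515625, 204.94528198242188), 61.202999114990234)
[437.87918132 154.7596149  105.55105539]
```

View pics/n3sc.png

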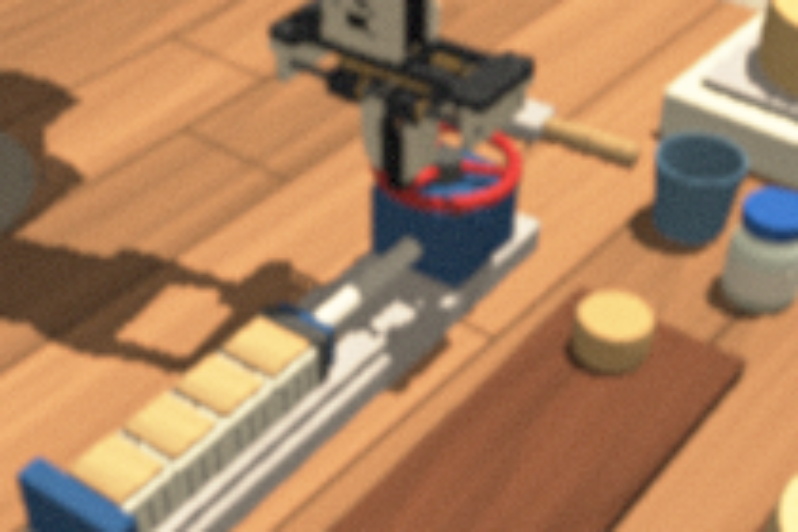

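{"op": "drive_tool", "data": {"series": [[6,-0.5,0,0],[3,0,0,0],[0,0,0,0],[0,0,0,0]]}}

```text
time: 58.7
tool_pos: [444.8, 154.6, 105.4]
tcp_rot: [3.118, -0.001, 1.61]
contact_force: [37.8, -0.2, -25.2]
grip_width: 19.4
```

```bash
python3 - <<'E'
from h import *
c=cap('wrist','w6.png')
for n in('top','scene'):
    c=cap(n);w=cloud(c);x,y,z=w[...,0],w[...,1],w[...,2]
    np.savez('q_%s.npz'%n,**{k:np.array(v) for k,v in c.items()})
    # profile along the bed y at top, mid
    for y0 in np.arange(-215,75,4):
        m=(abs(y-y0)<2)&(abs(x-(451.5-.041*(y0)))<15)
        if m.any(): print(int(y0),np.median(z[m]).round().astype(int),end='; ')
    print()
c=cap('top');cv2.imwrite('pics/t6.png',cv2.resize(c['image'][195:250,270:400],None,fx=6,fy=6,interpolation=cv2.INTER_CUBIC))
c=cap('scene');cv2.imwrite('pics/s6.png',cv2.resize(c['image'][170:275,215:320],None,fx=5.5,fy=5.5,interpolation=cv2.INTER_CUBIC))
E
```

```text
-215 78; -211 86; -207 85; -203 85; -199 83; -195 86; -191 74; -187 80; -183 81; -179 79; -175 80; -171 82; -167 80; -163 78; -159 80; -155 81; -151 80; -147 78; -143 71; -139 78; -135 79; -131 79; -127 81; -123 82; -119 80; -115 81; -111 82; -107 80; -103 79; -99 79; -95 73; -91 73; -87 80; -83 80; -79 81; -75 81; -71 83; -67 82; -63 80; -59 81; -55 80; -51 80; -47 77; -43 73; -39 79; -35 80; -31 80; -27 81; -23 80; -19 80; -15 81; -11 80; -7 82; -3 80; 1 80; 5 75; 9 79; 13 80; 17 79; 21 78; 25 76; 29 77; 33 76; 37 62; 41 62; 45 58; 49 62; 53 47; 57 62; 61 61; 65 61; 69 47; 73 61; 
-215 42; -211 73; -207 86; -203 86; -199 86; -195 86; -191 81; -187 81; -183 81; -179 80; -175 80; -171 81; -167 82; -163 80; -159 81; -155 81; -151 81; -147 80; -143 76; -139 76; -135 80; -131 81; -127 81; -123 81; -119 81; -115 81; -111 81; -107 81; -103 81; -99 81; -95 80; -91 75; -87 80; -83 81; -79 81; -75 80; -71 81; -67 80; -63 81; -59 81; -55 82; -51 80; -47 80; -43 77; -39 76; -35 80; -31 81; -27 81; -23 81; -19 80; -15 81; -11 81; -7 81; -3 81; 1 81; 5 79; 9 80; 13 80; 17 79; 21 79; 25 78; 29 76; 33 77; 45 66; 49 65; 53 64; 57 63; 61 61; 65 32; 69 62; 73 32;
```

View pics/t6.png

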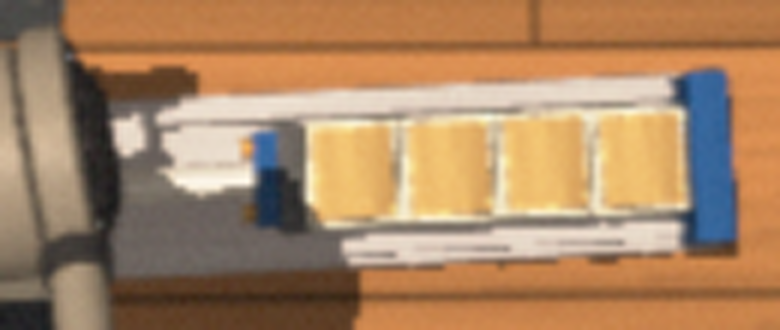

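View pics/s6.png

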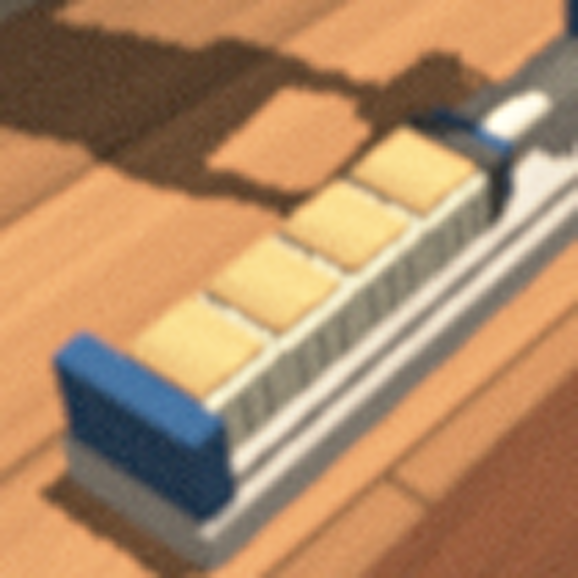

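View pics/w6.png

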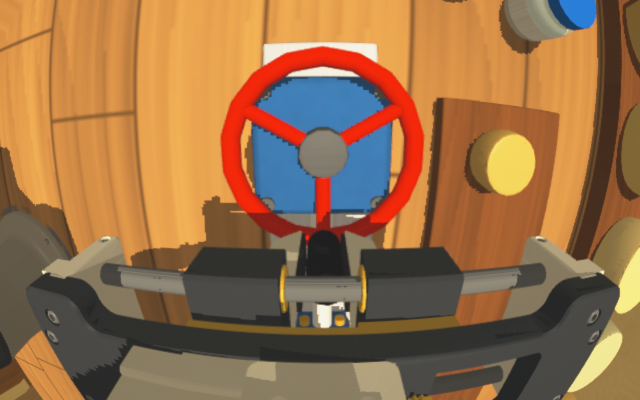

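{"op": "drive_tool", "data": {"series": [[2.5,0,0,0],[0,0,0,0],[0,0,0,0],[0,0,0,0]]}}

```text
time: 59.35
tool_pos: [446.1, 154.6, 105.4]
tcp_rot: [3.12, -0.001, 1.611]
contact_force: [32.9, 0.9, -21.6]
grip_width: 19.7
```

{"op": "drive_tool", "data": {"series": [[2,0,0,0],[0,0,0,0],[0,0,0,0],[0,0,0,0]]}}

```text
time: 59.75
tool_pos: [447.2, 154.7, 105.4]
tcp_rot: [3.122, -0.001, 1.611]
contact_force: [29.0, 1.1, -18.8]
grip_width: 20.0
```

{"op": "drive_tool", "data": {"series": [[2,0,0,0],[2,0,0,0],[0,0,0,0],[0,0,0,0],[0,0,0,0]]}}

```text
time: 60.25
tool_pos: [449.6, 154.9, 105.3]
tcp_rot: [3.125, -0.001, 1.611]
contact_force: [24.5, 3.2, -13.8]
grip_width: 19.4
```

{"op": "drive_tool", "data": {"series": [[2,0,0,0],[0,0,0,0],[0,0,0,0],[0,0,0,0]]}}

```text
time: 60.65
tool_pos: [450.7, 155.1, 105.3]
tcp_rot: [3.126, -0.002, 1.611]
contact_force: [21.1, 3.9, -11.9]
grip_width: 19.5
```

```bash
python3 chk.py n4 | tail -8; python3 - <<'E'
from h import *
c=cap('top');cv2.imwrite('pics/t7.png',cv2.resize(c['image'][195:250,270:400],None,fx=6,fy=6,interpolation=cv2.INTER_CUBIC))
E
```

```text
wheel ((389.304931640625, 217.82923889160156), 21.51216697692871)
scene -160 410 [ 432. -187.   62.] [ 489. -133.   84.]
scene -104 377 [ 430. -131.   62.] [487. -77.  84.]
scene -48 336 [429. -75.  62.] [483. -21.  84.]
scene 8 280 [424. -19.  62.] [482.  34.  84.]
crank 194 [451.7 155.3 164. ] 179.85550042432328
wheel ((447.62274169921875, 203.3548583984375), 58.178585052490234)
[450.71246276 155.07227465 105.2760603 ]
```

View pics/t7.png

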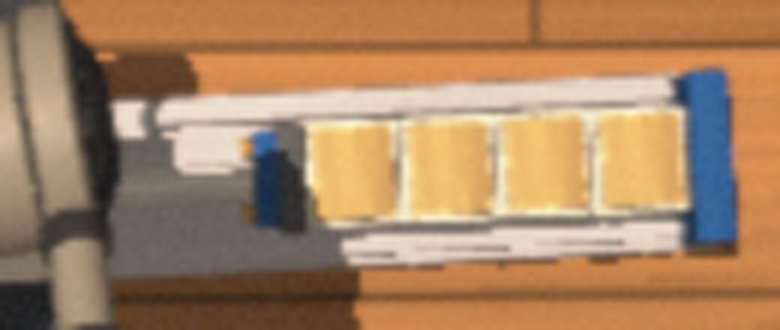

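View pics/n4sc.png

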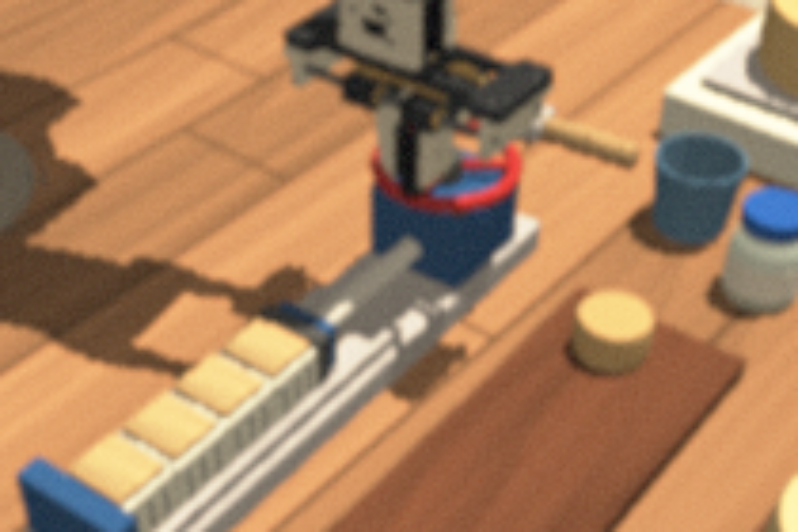

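{"op": "drive_tool", "data": {"series": [[2,0,0,0],[1,0,0,0],[0,0,0,0],[0,0,0,0],[0,0,0,0]]}}

```text
time: 61.3
tool_pos: [452.3, 155.3, 105.2]
tcp_rot: [3.129, -0.002, 1.611]
contact_force: [15.6, 4.6, -7.2]
grip_width: 19.3
```

{"op": "drive_tool", "data": {"series": [[0,0,0,0],[0,0,0,0],[0,0,0,0],[0,0,0,0],[0,0,0,0],[0,0,0,0]], "hand": 0.5}}

```text
time: 61.9
tool_pos: [446.0, 154.3, 104.0]
tcp_rot: [-3.141, 0.0, 1.611]
contact_force: [-0.6, -0.8, -0.4]
grip_width: 45.6
```

```bash
python3 - <<'E'
from h import *
o=readout.get_obs();print(o['tool_pos'],o['contact_force'])
c=cap('scene','s8.png');w=cloud(c);z=w[...,2]
c=cap('wrist','w8.png')
E
```

```text
[446.04455712 154.28252778 104.01575603] [-0.62715413 -0.78865755 -0.40916827]
```

View pics/w8.png

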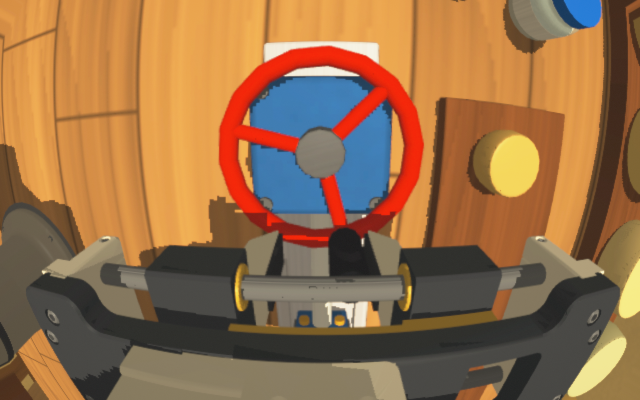

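{"op": "drive_tool", "data": {"series": [[0,0,20,0],[0,0,30,0],[0,0,40,0],[-10,-30,20,0],[-20,-40,0,0],[-20,-40,0,0],[-10,-40,0,0],[0,-40,0,0],[0,-40,0,0],[0,0,0,0],[0,0,0,0]]}}

```text
time: 63.1
tool_pos: [386.3, -75.9, 214.1]
tcp_rot: [-3.141, -0.001, 1.609]
contact_force: [1.0, 0.9, -0.1]
grip_width: 45.8
```

```bash
python3 chk.py n5; python3 look.py n5w; python3 - <<'E'
from h import *
c=cap('top');cv2.imwrite('pics/t9.png',cv2.resize(c['image'][195:260,225:400],None,fx=4.5,fy=4.5,interpolation=cv2.INTER_CUBIC))
c=cap('wrist','w9.png')
E
```

```text
top -160 181 [ 436. -187.   69.] [ 484. -139.   89.]
top -104 1 [ 462. -123.   80.] [ 462. -123.   80.]
top -48 182 [425. -61.  68.] [478. -21.  85.]
top 8 298 [422. -18.  67.] [479.  32.  86.]
crank 41 [458.3 153.1 161.8] 174.00395998269505
wheel ((441.6344299316406, 206.41073608398438), 60.113197326660156)
scene -160 407 [ 432. -187.   62.] [ 488. -133.   84.]
scene -104 373 [ 429. -131.   62.] [486. -77.  84.]
scene -48 336 [427. -75.  62.] [484. -21.  84.]
scene 8 288 [422. -19.  62.] [482.  35.  83.]
crank 67 [461.4 153.9 160.5] 172.93010301170716
wheel ((446.53863525390625, 205.90419006347656), 60.833091735839844)
[386.37811112 -74.69509317 214.08956057]
wax top 62 35.7 [ 498.7 -394.    20. ] [ 498.2 -387.2   30.1]
wax top 61 37.0 [ 465.5 -395.7   26.8] [ 465.  -393.9   30. ]
wax top 60 39.0 [ 436.2 -377.4   28.1] [ 435.9 -376.6   30.4]
wax scene 328 35.5 [ 464.5 -389.9   20.6]
```

View pics/t9.png

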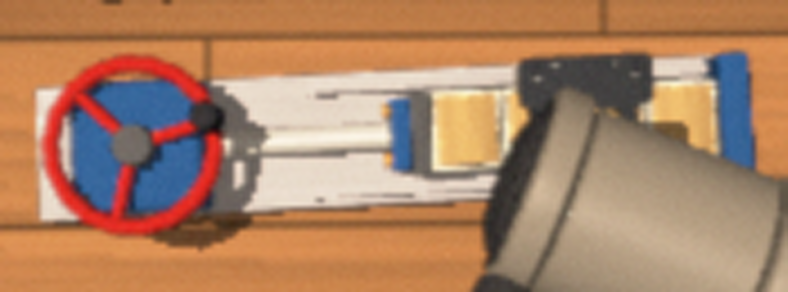

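View pics/n5sc.png

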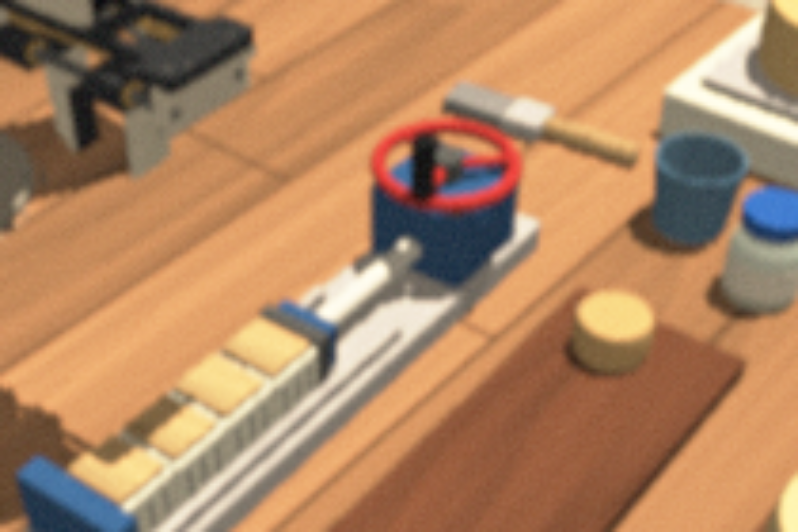

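View pics/w9.png

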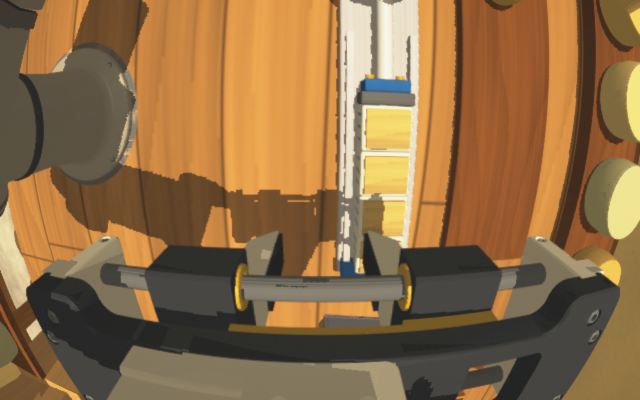

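```bash
cat > gap.py <<'E'
from h import *
def g(c,tag):
    w=cloud(c) if tag!='wrist' else wcloud(c);x,y,z=w[...,0],w[...,1],w[...,2]
    hsv=cv2.cvtColor(c['image'],cv2.COLOR_BGR2HSV);H,S,V=[hsv[...,i].astype(int) for i in range(3)]
    reg=(x>430)&(x<470)&(y>-5)&(y<125)&(z>62)&(z<90)
    b=reg&(H>95)&(H<125)&(S>120); d=reg&(S<100)&(V<110)
    for n,m in(('carriage',b),('plate',d)):
        if m.any(): print(tag,n,m.sum(),np.percentile(y[m],[5,50,95]).round(1))
if __name__=='__main__':
    for n in('top','scene'):
        g(np.load(n+'0.npz'),n)
    print('now')
    for n in('top','scene','wrist'): g(cap(n),n)
E
python3 gap.py
```

```text
top carriage 41 [103.6 106.9 113. ]
top plate 22 [78.5 78.8 91.1]
scene carriage 38 [103.  105.2 110.8]
scene plate 86 [ 76.6  79.2 103.4]
now
top carriage 41 [22.8 26.  29.3]
top plate 31 [10.4 13.8 19.9]
scene carriage 7 [24.  26.6 28.1]
scene plate 5 [ 9.3 11.  14.9]
wrist carriage 435 [22.5 28.  33.5]
wrist plate 56 [ 7.5 20.6 21.9]
```

{"op": "drive_tool", "data": {"series": [[8,30,-5,0],[12,40,-5,0],[14,40,-5,0],[14,40,0,0],[12,40,0,0],[9,28,0,0],[4,12,0,0],[0,0,0,0],[0,0,0,0],[0,0,0,0]], "hand": 0.45}}

```text
time: 64.55
tool_pos: [459.3, 153.2, 199.3]
tcp_rot: [-3.141, 0.0, 1.61]
contact_force: [0.1, -0.5, -0.5]
grip_width: 50.5
```

```bash
python3 chk.py n6 | grep -A1 crank; python3 gap.py | tail -6; python3 -c "
from h import *
print(readout.get_obs()['tool_pos']);c=cap('wrist','w10.png');w=wcloud(c);x,y,z=w[...,0],w[...,1],w[...,2]
m=(z>150)&(z<185)&(x>430)&(x<490)&(y>135)&(y<185);p=w[m];print(m.sum(),p.min(0),p.max(0))"
```

```text
crank 69 [460.6 153.5 160.4] 172.62746984843216
wheel ((443.9342346191406, 204.61126708984375), 60.82729721069336)
top carriage 40 [22.8 26.1 29.3]
top plate 77 [ 6.6 13.8 50.4]
scene carriage 6 [23.9 28.2 31. ]
scene plate 71 [ 7.6 15.8 33.3]
wrist carriage 39 [33.9 35.2 36.4]
wrist plate 36 [ 34.2  35.5 115.7]
[459.5998159  153.73234913 199.40143763]
673 [448.73380981 145.9125141  150.1466221 ] [468.66390381 165.73405176 173.13747134]
```

View pics/n6tc.png

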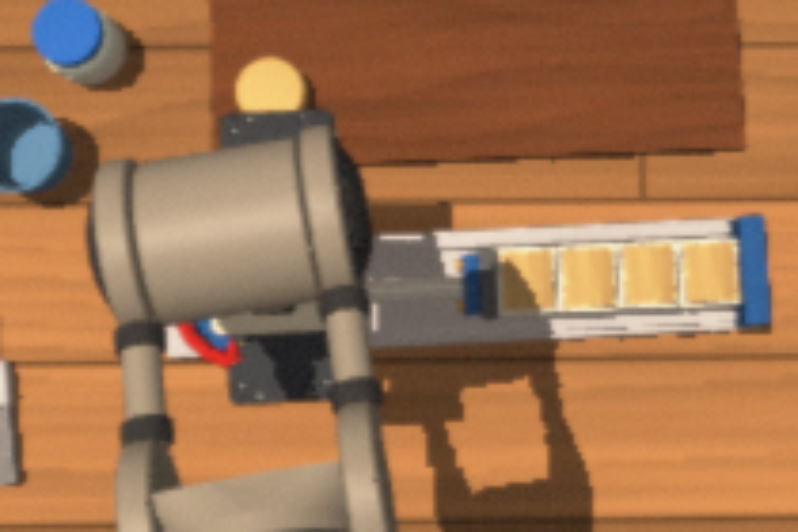

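{"op": "drive_tool", "data": {"series": [[0,1,-25,0],[0,0,-30,0],[0,0,-20,0],[0,0,-14,0],[0,0,-6,0],[0,0,0,0],[0,0,0,0],[0,0,0,0]]}}

```text
time: 65.65
tool_pos: [460.2, 155.5, 105.1]
tcp_rot: [3.14, -0.0, 1.611]
contact_force: [-0.6, -0.9, 0.6]
grip_width: 50.2
```

{"op": "drive_tool", "data": {"series": [[0,0,0,0],[0,0,0,0],[0,0,0,0],[0,0,0,0],[0,0,0,0],[0,0,0,0],[0,0,0,0]], "hand": 1}}

```text
time: 66.35
tool_pos: [459.6, 155.4, 104.3]
tcp_rot: [3.141, -0.0, 1.611]
contact_force: [0.1, 0.6, 0.5]
grip_width: 19.3
```

{"op": "drive_tool", "data": {"series": [[-1.5,-0.5,0,0],[0,0,0,0],[0,0,0,0],[0,0,0,0]]}}

```text
time: 66.75
tool_pos: [459.5, 155.4, 104.4]
tcp_rot: [3.138, -0.001, 1.611]
contact_force: [4.8, 2.4, -3.5]
grip_width: 19.4
```

{"op": "drive_tool", "data": {"series": [[-1.5,-0.4,0,0],[0,0,0,0],[0,0,0,0],[0,0,0,0]]}}

```text
time: 67.15
tool_pos: [458.7, 155.1, 104.4]
tcp_rot: [3.137, -0.001, 1.611]
contact_force: [7.3, 2.7, -5.6]
grip_width: 19.4
```

{"op": "drive_tool", "data": {"series": [[-2,-0.5,0,0],[0,0,0,0],[0,0,0,0],[0,0,0,0]]}}

```text
time: 67.55
tool_pos: [457.4, 154.7, 104.4]
tcp_rot: [3.136, -0.001, 1.611]
contact_force: [9.8, 3.7, -7.5]
grip_width: 19.4
```

{"op": "drive_tool", "data": {"series": [[-2,-0.4,0,0],[0,0,0,0],[0,0,0,0],[0,0,0,0]]}}

```text
time: 67.95
tool_pos: [456.2, 154.4, 104.4]
tcp_rot: [3.134, -0.002, 1.611]
contact_force: [12.6, 5.0, -9.6]
grip_width: 19.4
```

{"op": "drive_tool", "data": {"series": [[-2,-0.3,0,0],[0,0,0,0],[0,0,0,0],[0,0,0,0]]}}

```text
time: 68.35
tool_pos: [455.1, 154.2, 104.5]
tcp_rot: [3.132, -0.002, 1.611]
contact_force: [14.5, 4.8, -11.2]
grip_width: 19.3
```

{"op": "drive_tool", "data": {"series": [[1.5,0.3,0,0],[1.5,0.4,0,0],[0,0,0,0],[0,0,0,0],[0,0,0,0]]}}

```text
time: 68.85
tool_pos: [456.1, 154.4, 104.4]
tcp_rot: [3.136, -0.001, 1.611]
contact_force: [7.8, 2.0, -6.0]
grip_width: 19.7
```

{"op": "drive_tool", "data": {"series": [[1,0.3,0,0],[0,0,0,0],[0,0,0,0],[0,0,0,0]]}}

```text
time: 69.25
tool_pos: [456.5, 154.6, 104.4]
tcp_rot: [3.137, -0.001, 1.611]
contact_force: [6.5, 1.6, -3.4]
grip_width: 19.3
```

{"op": "drive_tool", "data": {"series": [[1,0.3,0,0],[0.5,0.1,0,0],[0,0,0,0],[0,0,0,0]]}}

```text
time: 69.65
tool_pos: [457.1, 154.7, 104.3]
tcp_rot: [3.139, -0.0, 1.611]
contact_force: [5.8, 1.5, -4.8]
grip_width: 19.4
```

{"op": "drive_tool", "data": {"series": [[0.8,0.2,0,0],[0,0,0,0],[0,0,0,0],[0,0,0,0]]}}

```text
time: 70.05
tool_pos: [457.5, 154.8, 104.4]
tcp_rot: [3.14, 0.0, 1.611]
contact_force: [5.7, -0.6, -2.3]
grip_width: 19.5
```

Nearly unloaded; release and withdraw clear.

{"op": "drive_tool", "data": {"series": [[0.8,0.2,0,0],[0.6,0,0,0],[0,0,0,0],[0,0,0,0]]}}

```text
time: 70.45
tool_pos: [458.1, 155.0, 104.3]
tcp_rot: [-3.141, 0.0, 1.611]
contact_force: [2.8, -1.4, 1.3]
grip_width: 19.4
```

{"op": "drive_tool", "data": {"series": [[0,0,0,0],[0,0,0,0],[0,0,0,0],[0,0,0,0],[0,0,0,0],[0,0,0,0]], "hand": 0.5}}

```text
time: 71.05
tool_pos: [458.2, 155.1, 104.2]
tcp_rot: [-3.141, -0.0, 1.611]
contact_force: [-0.7, -0.4, 0.0]
grip_width: 45.6
```

{"op": "drive_tool", "data": {"series": [[0,0,20,0],[0,0,30,0],[0,0,40,0],[-20,10,20,0],[-40,20,0,0],[-40,20,0,0],[-20,40,0,0],[0,40,0,0],[-10,40,0,0],[0,20,0,0],[0,0,0,0],[0,0,0,0]]}}

```text
time: 72.25
tool_pos: [328.0, 344.7, 213.9]
tcp_rot: [-3.141, 0.001, 1.612]
contact_force: [0.4, -0.1, -0.1]
grip_width: 45.6
```

```bash
python3 chk.py n7; python3 gap.py | tail -6; python3 look.py n7w;python3 - <<'E'
from h import *
c=cap('top');cv2.imwrite('pics/t11.png',cv2.resize(c['image'][130:260,160:480],None,fx=2.5,fy=2.5,interpolation=cv2.INTER_CUBIC))
c=cap('wrist','w11.png')
E
```

```text
top -160 304 [ 430. -186.   65.] [ 484. -133.   87.]
top -104 304 [ 428. -130.   65.] [484. -77.  87.]
top -48 304 [425. -74.  65.] [481. -21.  89.]
top 8 300 [422. -18.  67.] [479.  32.  86.]
crank 40 [459.2 153.2 163.6] 174.95154586241097
wheel ((441.7421875, 206.7876739501953), 60.104881286621094)
scene -160 412 [ 431. -187.   62.] [ 488. -133.   84.]
scene -104 367 [ 431. -131.   62.] [487. -77.  84.]
scene -48 335 [425. -75.  62.] [484. -21.  85.]
scene 8 284 [423. -19.  62.] [482.  35.  84.]
crank 67 [461.6 155.  160.5] 172.73089011644356
wheel ((445.3802795410156, 206.6605987548828), 61.36880874633789)
[328.35741565 344.08759516 214.1542928 ]
scene plate 86 [ 76.6  79.2 103.4]
now
top carriage 40 [22.8 26.1 29.3]
top plate 27 [10.5 16.8 19.9]
scene carriage 8 [24.7 26.9 29.5]
scene plate 13 [ 9.7 11.7 16.7]
wax top 62 37.6 [ 498.1 -393.2   22. ] [ 498.6 -387.3   30.2]
wax top 59 39.4 [ 465.4 -394.9   29. ] [ 465.  -393.9   30.5]
wax top 60 36.8 [ 436.2 -378.    28. ] [ 436.  -377.3   30.3]
wax scene 330 35.3 [ 463.4 -389.4   20.7]
```

View pics/t11.png

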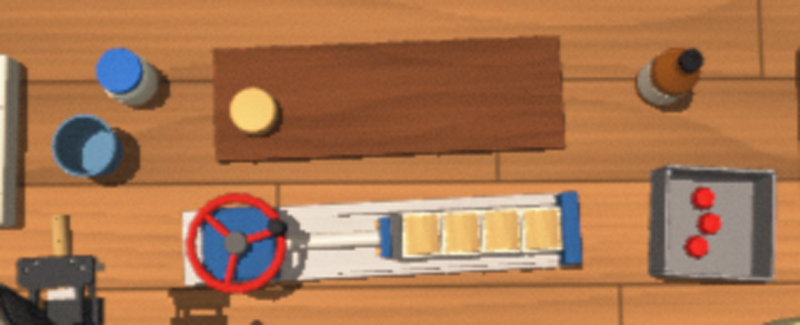

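View pics/n7s.png

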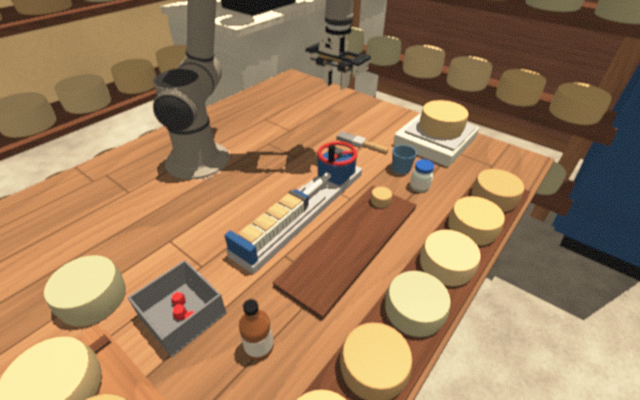

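```bash
python3 -c "
from h import *
print(job.close_job())"
```

```text
the job is handed in; nothing more can be done
None
```

The job is done and handed in at about 72 s. All three wax chunks are in the scrap tub and all four moulds stand upright between the rails. The handwheel is wound clockwise until the ram plate holds the row tight against the end stop.

**Last checks**
- **Row:** the images show the mould edges at 50 mm spacing starting from the end stop. The tops are at about 80 mm, as they should be.
- **Ram:** the plate is home on its carriage to within about 1 mm of camera accuracy. On the final re-press the handle force climbed steeply to about 15 N, which fits a plate that is home. I then eased off and let go with almost no load, and the crank stayed put.
- **Bystanders:** the jar, bottle, brush, cup and ripened cheese look unmoved in the images. I did not measure them.

**What went wrong or disagreed**
- **Tool height:** the real fingertips sat about 27 mm above the reported tool position. The first two grasps of a wax chunk therefore closed on nothing, with a light touch of about 17 N on top of the wax. I corrected for this from then on.
- **Overwinding:** the wheel had not started at 0, so my first wind went too far. The wheel stalled with about 56 N sideways and 36 N vertically at the tool (about 67 N in all, under the 120 N wrist limit). I eased it back and re-pressed to the stated 10–15 N.
- **After release:** the wheel springs back slightly when let go. The tightness at rest is judged from the images and the re-press, not measured directly.
- **Cameras:** the top and scene views differ by 2 to 4 mm in x. I used averages, checked against the wrist camera and where the grips closed.

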